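Click a pocket probe ready and return it to its rest

TASK

Pick up the square-bodied pocket probe lying on the bench and click it out: holding it tilted well up off the surface with its end button down, push the button against the top of the stone weighing slab until the button is fully home. Press firmly but do not slam or force it. Then lay the probe level in the two notches of its metal rest with the button still home, and leave the other things where they are.

Things in the scene. Friction and masses are not known exactly. Their poses are not given: they have to be found in the camera images.
- probe: Grey pocket probe lying flat: square-section body 110 mm long (its x), 18 mm wide (y), 16 mm high (z), rounded edges, black display on top (+z); about 70 g. Origin at the middle of the underside, long axis 8 mm above it. +x: dark tapered nose with a thin steel tip (4 mm across, 5 to 15 mm out). -x: steel end button, at the start roughly towards the robot.
- button (a joint): How far the end button is pushed in, m: 0 to 0.002 at the start (out), 0.010 = fully home. It moves along the probe's x against a steady 8 N of friction, has no spring, would be harmed by 25 N or more, and stays where it is pushed. The same slider carries the steel tip, which comes out as the button goes in; pushing the tip in pushes the button out.
- button_end (a point): The rounded outer end of the end button (a 10 mm steel pin with a domed end), on the probe's long axis: 69 mm from the middle of the probe when fully out, 59 mm when home.
- slab: Fixed square grey stone weighing slab, 160 x 160 mm (sides along its x and y), flat and level on top, on a steel frame with four levelling screws. The screws are set differently each time: its top is somewhere from 28 to 46 mm above the bench, which this pose does not tell. It does not give when pressed. Origin on the bench below the slab's middle.
- rest: Fixed aluminium rest: base 105 (its x) x 50 (y) x 6 mm; two uprights 8 mm thick at x = -40 and +40 mm, tops 61 mm above the bench, each with a notch open at the top: flat floor 22 mm wide and 36 mm above the bench, straight for 13 mm, then flaring to about 36 mm. The probe lies along x, either way round, its middle between the uprights. Origin at the middle of the underside.
- rest_seat (a point): The point midway between the two notch floors, 36 mm above the bench: the middle of the probe's underside comes here.
- probe_mid (a point): The centre of the probe's body, on its long axis, 8 mm above its underside.
- vial_brown: Bystander, to be left alone: brown glass vial with white cap, 26 mm across, 60 mm tall, standing. Origin at the middle of its underside.
- vial_clear: Bystander, to be left alone: clear glass vial with black cap, 25 mm across, 56 mm tall, standing. Origin at the middle of its underside.
- marker: Bystander, to be left alone: round marker pen lying flat, 13 x 135 x 13 mm (not the probe). Origin at the middle of its underside.
- scoop: Bystander, to be left alone: white plastic scoop lying flat, 180 x 38 x 13 mm. Origin at the middle of its underside.
- petri: Bystander, to be left alone: covered glass dish, 92 mm across, 17 mm high. Origin at the middle of its underside.
- tape: Bystander, to be left alone: roll of label tape lying flat, 91 mm across, 19 mm high. Origin at the middle of its underside.
- weight: Bystander, to be left alone: steel calibration weight, 30 mm across, 46 mm tall. Origin at the middle of its underside.

How it is judged:
On the way, in this order (a step that is already met when the one before it is completed fails the run):
1. the probe is lifted off the bench, its button still out (height (world z) of probe above 0.04 m and value of joint button below 0.005 m), for 0.1 s.
2. held up tilted, the probe's button is pushed fully home against the slab (value of joint button above 0.009 m and height (world z) of probe above 0.05 m and contact force between button and slab above 1 N), for 0.04 s.
At the end, for the whole second after the job is handed in: The button is still home (9 mm or more of its 10 mm) and the probe lies at rest and level in both notches of the rest: middle within 22 mm of the seat along the rest and 6 mm across it, axis within 7 degrees of the rest's, body down on the notch floors (axis 40 to 50 mm above the bench) (value of joint button above 0.009 m and horizontal distance between probe and rest_seat below 0.022 m and y of probe in the frame of rest between -0.006 and 0.006 m and height (world z) of probe_mid between 0.04 and 0.05 m and angle between the x axis of probe and the x axis of rest, either way round below 0.12 rad and linear speed of probe below 0.02 m/s); the robot touches nothing.
It fails at once if the probe is pressed against the slab with more than 28 N (contact force between probe and slab above 28 N).
It fails at once if another loose thing is moved by more than 30 mm (distance of any of vial_brown, vial_clear, marker, scoop, petri, tape, weight from where it was at the start of the episode above 0.03 m).
It also fails if it takes over 48 s, if anything falls off the work surface, if the arm or the gripper's body presses on something with over 40 N, if the wrist force passes 120 N, or if a joint passes its speed limit or range.

ROBOT

A 6-joint arm with a two-finger parallel gripper is mounted at the origin on a cart in front of the work surface, level with it; the furniture and walls round the work are solid. World frame = base frame: x ahead of the robot, y to its left, z up, the work surface at z = 0. Lengths are in m, angles in rad, forces in N, time in s.
With the tool pointing down it reaches from about 0.25 to 0.775 m from the base axis. Payload 4 kg.
Tool frame: the origin (TCP) lies at the very end of the fingers, on their centre line; the grasp point (between the pads) lies 19 mm behind it (robot.tcp_to_grasp is the distance from the TCP to the grasp point, in m); z points along the fingers, y is the line along which they close (so a half turn about z gives the same grasp; the last joint's range is limited). The gripper opens to 94 mm and grips with 3 to 60 N. Pads are 16 mm wide; open, the fingers measure 119 mm over their backs; the gripper's body (75 mm by 177 mm) begins 78 mm behind the grasp point.
Start: joints at [1.173, 0.087, 1.371, -0, 1.684, -0.103], TCP at [0.16, 0.526, 0.206] pointing down, gripper open.
Joint ranges: [-3.1, 3.1], [-0.76, 2.03], [0.27, 2.55], [-1.08, 4.22], [0.17, 2.65], [-2.57, 2.57]. Speed limits (rad/s): [2.79, 2.79, 3.14, 3.14, 3.14, 3.14].

INTERFACE

Orientations are given as [roll, pitch, yaw] about the fixed x, y, z axes, in that order (R = Rz(yaw) Ry(pitch) Rx(roll)).
In Python, from bench import robot gives the robot as it stands.
- The arm moves only by the shell command python3 nudge.py 'ROWS'. ROWS is a JSON list of rows, 1 to 20 of them, each an object with the fields aperture (the finger opening in m), x, y, z (the shift in units of 100 mm), yaw (a turn about the tool's z in rad); a field left out counts as zero (the opening has to be given); each row shifts and turns the commanded pose from where the row before left it, along the tool's axes as they then stand; what a row does not reach is not made up. A row lasts 1/12 s, in which the tool goes at most 0.0417 m and 0.125 rad, less where a joint would pass 70% of its speed; a pose out of reach is approached as far as the arm can. The fingers move at their own pace and stop on an object; the grip force is fixed at half the most. Time passes only in rows, so rows that do not move let the fingers close. It prints the time, the measured TCP pose, the force, the opening and the grip force at its end. Input that does not fit is refused with a message, and nothing moves.
- robot.get_obs(): the state, without advancing time (a new reading comes with each control period).
- robot.snapshot(name): name is "side" or "top"; returns a dict with "color" (400x640x3 uint8, blue, green, red), "fx", "fy", "cx", "cy" (pixels), "extrinsics" (4x4, takes a point from world to camera coordinates). Camera axes: x right, y down, z forward; pixel columns grow to the right and rows downward; lengths in m; the calibration is good to about 2 mm. A picture is of the moment at which its call begins. There is no depth.
- robot.close_job(): hands the job in; it is judged then, once.
The state is a dict: "time": time; "joint_positions": joint angles; "qvel": joint speeds; "joint_torque": joint torques, N m; "tool_pos": TCP position; "ee_rot": TCP orientation; "wrist_force": force on the tool from outside, world axes, zero at the start; "wrist_torque": the same for the moment, N m; "width": finger opening in m; "finger_force": force on a finger pad.
Only numpy, scipy, OpenCV 4.12 (cv2) and the standard library are available. Lean on these libraries where they do the work, as an engineer would, in place of code of your own. Each camera call takes 0.05 s, during which the arm holds its last target. There are 200 camera calls.

## Working session

There is one attempt and no reset: what is moved stays moved. The work goes in short steps, Python scripts to look and compute and a shell command to move; the robot and the scene stay as the last step left them, time stands still between calls to the robot, and variables do not carry over. Pictures are saved under pics/ and viewed, at most 10 in all, crops included, and the job is handed in when it is done.

```bash
ls; mkdir -p pics; python3 - <<'E'
from bench import robot
import cv2,numpy as np
o=robot.get_obs();print(o)
for n in("top","side"):
    s=robot.snapshot(n);cv2.imwrite(f"pics/{n}0.png",s["color"]);print(n,s["fx"],s["fy"],s["cx"],s["cy"],s["extrinsics"].round(4).tolist())
    np.savez(f"{n}.npz",K=np.array([[s["fx"],0,s["cx"]],[0,s["fy"],s["cy"]],[0,0,1]]),E=s["extrinsics"])
E
```

```text
bench.py
nudge.py
pics
{'time': 0.0, 'joint_positions': array([ 1.17290361e+00,  8.79787343e-02,  1.37221362e+00,  9.59475166e-06,
        1.68362383e+00, -1.03106079e-01]), 'qvel': array([ 0.00034217,  0.00023945, -0.00088586,  0.00024544, -0.00054625,
        0.00249151]), 'joint_torque': array([-1.06470001e-03, -3.40167832e+01, -3.02433085e+01,  7.18587893e-02,
        3.29359935e-02, -2.05075075e-04]), 'tool_pos': array([0.15958726, 0.52577009, 0.20431184]), 'ee_rot': array([-3.13938192e+00, -2.38338388e-04,  2.84680682e+00]), 'wrist_force': array([0.48155719, 0.02007089, 0.53937691]), 'wrist_torque': array([-0.01246523, -0.01437042, -0.00305879]), 'finger_force': 0.0, 'width': 0.09402319487538892}
top 389.2294583442503 389.2294583442503 314.78738348811066 199.88333114384275 [[0.0248, -0.9997, -0.0042, 0.093], [-0.9879, -0.0239, -0.1533, 0.5328], [0.1531, 0.008, -0.9882, 1.0372], [0.0, 0.0, 0.0, 1.0]]
side 424.30685474081895 424.30685474081895 329.25315967040825 204.93913271329868 [[0.9971, -0.0743, 0.0143, -0.5447], [-0.0355, -0.627, -0.7782, 0.1367], [0.0668, 0.7755, -0.6278, 1.2864], [0.0, 0.0, 0.0, 1.0]]
```
View pics/top0.png

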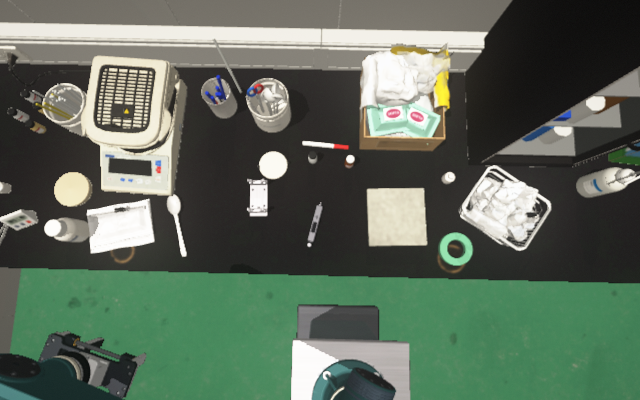

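View pics/side0.png

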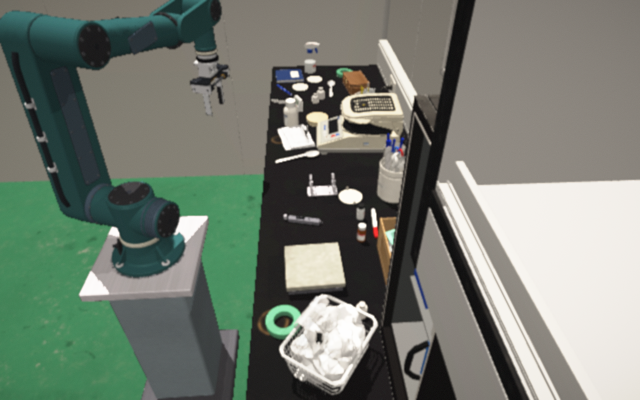

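The top view shows the probe at about (314,224), with its button towards the robot at (309,244). The slab is at about (397,217) and the rest at about (258,197). The side view shows the same three at (302,219), (314,267) and (322,190). Next I'll enlarge crops.

```bash
python3 - <<'E'
import cv2,numpy as np
t=cv2.imread("pics/top0.png");s=cv2.imread("pics/side0.png")
a=cv2.resize(t[170:260,235:335],None,fx=8,fy=6.6,interpolation=cv2.INTER_CUBIC)[:590]
a=cv2.resize(t[175:250,240:340],None,fx=8,fy=8,interpolation=cv2.INTER_CUBIC);cv2.imwrite("pics/c1.png",a)
a=cv2.resize(s[170:300,270:370],None,fx=4.5,fy=4.5,interpolation=cv2.INTER_CUBIC);
b=cv2.resize(t[180:255,360:435],None,fx=4.5,fy=4.5,interpolation=cv2.INTER_CUBIC)
c=np.zeros((585,790,3),np.uint8);c[:a.shape[0],:450]=a;c[:337,450:787]=b[:337,:337];cv2.imwrite("pics/c2.png",c)
E
```

View pics/c1.png

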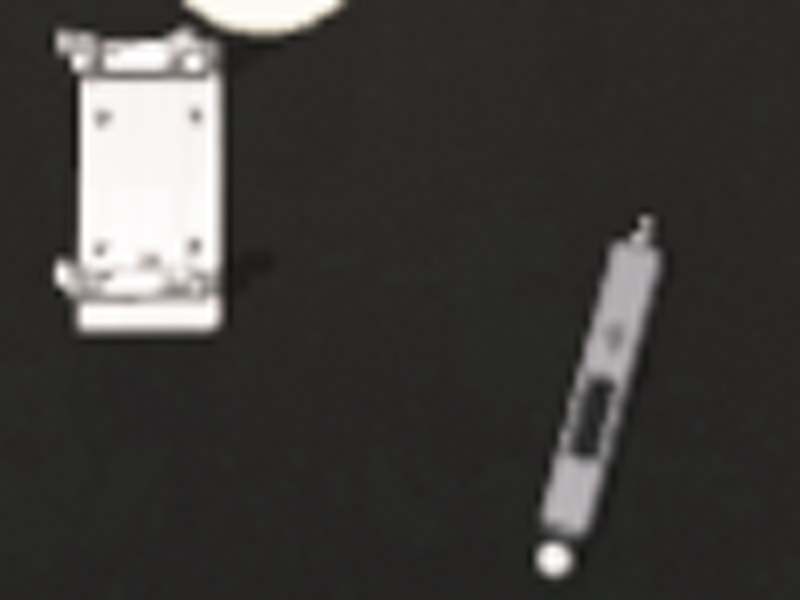

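View pics/c2.png

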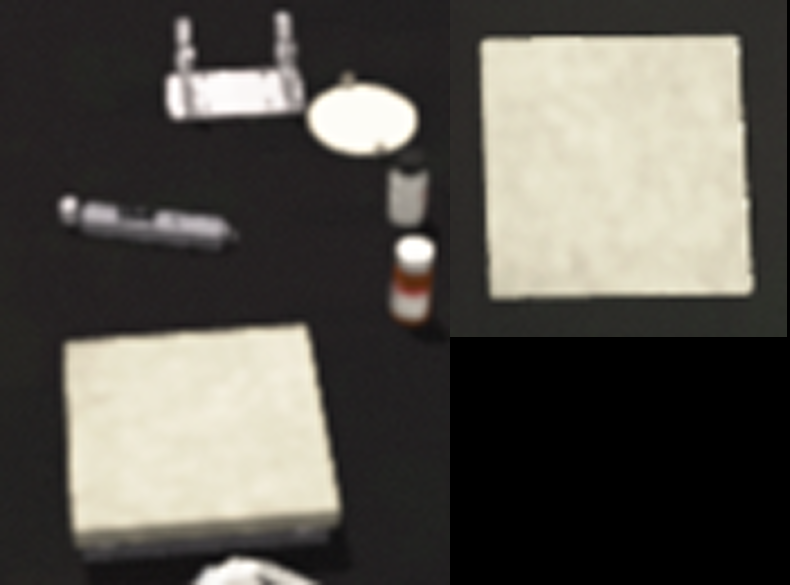

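In the crops, the probe body runs from (567,530) to (636,245) in c1, with the button end at (553,560). The rest base's near edge is (78,330)–(222,330), and all four corners of the slab top are clear in both views. I'll fit the poses from these points.

```bash
cat > h.py <<'E'
import numpy as np
C={n:np.load(f"{n}.npz") for n in("top","side")}
def proj(n,P):
    P=np.atleast_2d(P);E=C[n]["E"];q=P@E[:3,:3].T+E[:3,3];q=q@C[n]["K"].T;return q[:,:2]/q[:,2:]
def back(n,uv,z):
    E=C[n]["E"];R=E[:3,:3];c=-R.T@E[:3,3];d=R.T@np.linalg.solve(C[n]["K"],[*uv,1]);return c+d*(z-c[2])/d[2]
def c1(p):return (np.array(p)+.5)/8-.5+[240,175]
def c2(p):return (np.array(p)+.5)/4.5-.5+[270,170]
def c3(p):return (np.array(p)-[450,0]+.5)/4.5-.5+[360,180]
def Rz(a):return np.array([[np.cos(a),-np.sin(a),0],[np.sin(a),np.cos(a),0],[0,0,1]])
E
python3 - <<'E'
from h import *
from scipy.optimize import least_squares
print("cams",[(-C[n]["E"][:3,:3].T@C[n]["E"][:3,3]).round(3) for n in C])
# slab
T=np.array([c3(p) for p in[(480,37),(740,37),(752,293),(491,298)]])  # far-left, far-right, near-right, near-left
S=np.array([c2(p) for p in[(307,325),(340,513),(75,530),(63,342)]])  # far-left(+x,+y), far-right(+x,-y), near-right, near-left
M=np.array([[.08,.08,0],[.08,-.08,0],[-.08,-.08,0],[-.08,.08,0]])
def f(p):
    P=M@Rz(p[2]).T+[p[0],p[1],p[3]]
    return np.r_[(proj("top",P)-T).ravel(),(proj("side",P)-S).ravel()]
r=least_squares(f,[.5,-.2,0,.037]);print("slab x y yaw z",r.x.round(4),r.fun.round(1))
# probe
b=back("top",c1((553,560)),.008);m1=back("top",c1((567,530)),.013);m2=back("top",c1((636,245)),.013);tip=back("top",c1((645,222)),.008)
print("probe",b,m1,m2,(m1+m2)/2,tip,"len",np.linalg.norm(m2-m1),"yaw",np.arctan2(*(m2-m1)[1::-1]))
print("probe side: btn",back("side",c2((68,208)),.008),"ends",back("side",c2((84,214)),.012),back("side",c2((228,232)),.012))
# rest
for p,z in[((78,330),.006),((222,330),.006),((78,75),.006),((222,75),.006)]:print("rest",back("top",c1(p),z).round(4))
for p,z in[((168,118),0.0),((303,110),.0),((183,18),.061),((283,12),.061)]:print("rest side",back("side",c2(p),z).round(4))
E
```

```text
cams [array([0.365, 0.097, 1.107]), array([ 0.462, -0.952,  0.922])]
slab x y yaw z [ 0.4911 -0.1205  0.0367  0.0368] [ 0.2  0.2 -0.2 -0.5  0.3  0.2 -0.3 -0.2 -0.2  0.3 -0.1 -0.5 -0.5  0.2
  0.5  0.1]
probe [0.40825686 0.12024479 0.008     ] [0.41861305 0.11552854 0.013     ] [0.5198545  0.09372959 0.013     ] [0.46923378 0.10462907 0.013     ] [0.52892343 0.09069473 0.008     ] len 0.10356170241212605 yaw -0.21207867058279023
probe side: btn [0.40747866 0.12743413 0.008     ] ends [0.41942207 0.11525092 0.012     ] [0.52336575 0.08917628 0.012     ]
rest [0.4855 0.2915 0.006 ]
rest [0.4867 0.2402 0.006 ]
rest [0.5778 0.2961 0.006 ]
rest [0.5791 0.2442 0.006 ]
rest side [ 0.4848  0.2422 -0.    ]
rest side [ 0.5922  0.2466 -0.    ]
rest side [0.4995 0.2916 0.061 ]
rest side [0.579  0.2957 0.061 ]
```

The fits are consistent:

| Object | Position (m) | Yaw (rad) |
|---|---|---|
| Probe middle | (0.470, 0.104) | −0.23 |
| Slab top | z ≈ 0.037, centred (0.491, −0.1205) | 0.037 |
| Rest seat | (0.5385, 0.2685) | 0.045 |

The tool always points down, so I can't tilt the probe with the wrist. I'll grip the probe a little to the button side of its middle. Then I'll press the underside of its nose on top of a rest prong, so it pivots in the grip with the button down. First I move over the probe.

The manual's scale: shifts go in units of 100 mm. Converting my numbers, -0.0255 m is -0.255, -0.0197 m is -0.197.

```bash
cat >> h.py <<'E'
def go(target,yaw=None):
    "tool-axis shift (turn applied after the shift) from the measured pose"
    from bench import robot
    from scipy.spatial.transform import Rotation as R
    o=robot.get_obs();Rt=R.from_euler("xyz",o["ee_rot"]).as_matrix()
    d=Rt.T@(np.array(target)-o["tool_pos"])
    print("t",round(o["time"],2),"tool shift",d.round(4),"turn",None if yaw is None else round((o["ee_rot"][2]-yaw+np.pi)%(2*np.pi)-np.pi,4), "F",o["wrist_force"].round(1))
E
python3 nudge.py '[{"aperture":0.05, "x":-0.255, "y":-0.197}, {"aperture":0.05, "x":-0.255, "y":-0.197}, {"aperture":0.05, "x":-0.255, "y":-0.197}, {"aperture":0.05, "x":-0.255, "y":-0.197}, {"aperture":0.05, "x":-0.255, "y":-0.197}, {"aperture":0.05, "x":-0.255, "y":-0.197}, {"aperture":0.05, "x":-0.255, "y":-0.197}, {"aperture":0.05, "x":-0.255, "y":-0.197}, {"aperture":0.05, "x":-0.255, "y":-0.197}, {"aperture":0.05, "x":-0.255, "y":-0.197}, {"aperture":0.05, "x":-0.255, "y":-0.197}, {"aperture":0.05, "x":-0.255, "y":-0.197}, {"aperture":0.05, "x":-0.255, "y":-0.197}, {"aperture":0.05, "x":-0.255, "y":-0.197}, {"aperture":0.05, "x":-0.255, "y":-0.197}, {"aperture":0.05, "x":-0.255, "y":-0.197}, {"aperture":0.05, "yaw":-0.065}, {"aperture":0.05}, {"aperture":0.05}]'
python3 -c "
from h import *
go((.4583,.1067,.06),2.912)"
```

```text
time: 1.68
tool_pos: [0.4583, 0.106, 0.2049]
ee_rot: [-3.142, -0.001, 2.91]
wrist_force: [0.1, -0.0, 0.4]
width: 0.0499
finger_force: 0.0
t 1.68 tool shift [-0.      0.0007  0.1449] turn -0.0023 F [ 0.1 -0.   0.4]
```

Accurate. I'll descend to z ≈ 0.03, then look before closing.

Scaled: 0.035 m is 0.35.

```bash
python3 nudge.py '[{"aperture":0.05, "z":0.35}, {"aperture":0.05, "z":0.35}, {"aperture":0.05, "z":0.35}, {"aperture":0.05, "z":0.35}, {"aperture":0.05, "z":0.35}, {"aperture":0.05}, {"aperture":0.05}]'
python3 - <<'E'
from bench import robot
import cv2,numpy as np
c=np.zeros((560,800,3),np.uint8)
for i,(n,x,y) in enumerate((("top",265,180),("side",262,178))):
    s=robot.snapshot(n)["color"];cv2.imwrite(f"pics/{n}1.png",s);c[:,i*400:i*400+400]=cv2.resize(s[y:y+70,x:x+50] if 0 else s[y:y+84,x:x+60],(400,560),interpolation=cv2.INTER_CUBIC)
cv2.imwrite("pics/c4.png",c)
E
```

```text
time: 2.27
tool_pos: [0.4564, 0.1068, 0.0291]
ee_rot: [-3.14, -0.005, 2.913]
wrist_force: [-0.1, -0.1, -0.6]
width: 0.0498
finger_force: 0.0
```

View pics/c4.png

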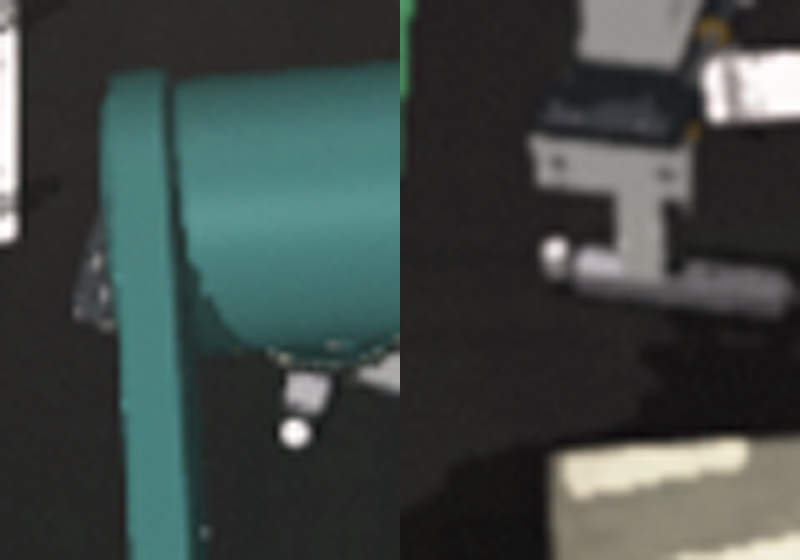

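The side crop shows the near finger at (640,250) over the probe, a little to the button side of its middle, as planned. The top view is blocked by the arm. I'll descend and grip.

Scaled: 0.014 m is 0.14, 0.0125 m is 0.125.

```bash
python3 nudge.py '[{"aperture":0.05, "z":0.14}, {"aperture":0.05, "z":0.125}, {"aperture":0.05}, {"aperture":0}, {"aperture":0}, {"aperture":0}, {"aperture":0}, {"aperture":0}, {"aperture":0}, {"aperture":0}]'
```

```text
time: 3.2
tool_pos: [0.4593, 0.1065, 0.0048]
ee_rot: [3.141, 0.001, 2.912]
wrist_force: [-0.6, 1.7, 3.5]
width: 0.0177
finger_force: 30.0
```

Gripped, with a width of 17.7 mm at 30 N. I'll lift it, then pin down where the rest's right prong is.

```bash
python3 nudge.py '[{"aperture":0, "z":-0.2}, {"aperture":0, "z":-0.3}, {"aperture":0, "z":-0.3}, {"aperture":0, "z":-0.3}, {"aperture":0}, {"aperture":0}]'
python3 - <<'E'
from h import *
import cv2
go((.4715,.244,.12),-3.096)
s=Rz(.045);seat=np.array([.5385,.2685,0])
t=cv2.imread("pics/top0.png");d=cv2.imread("pics/side0.png")
def put(n,im,P,x,y,k,col):
    for p in proj(n,np.array(P)@s.T+seat):cv2.circle(im,tuple(((p-[x,y]+.5)*k).astype(int)),2,col,-1)
a=cv2.resize(t[170:222,245:275],None,fx=11,fy=11,interpolation=cv2.INTER_CUBIC);b=cv2.resize(d[165:203,300:342],None,fx=11,fy=11,interpolation=cv2.INTER_CUBIC)
for n,im,x,y in(("top",a,245,170),("side",b,300,165)):
    put(n,im,[(i,j,.006) for i in(-.0525,.0525) for j in(-.025,.025)],x,y,11,(0,0,255))
    put(n,im,[(i,j,.061) for i in(-.044,-.036,.036,.044) for j in(-.025,-.018,.018,.025)],x,y,11,(0,200,0))
    put(n,im,[(i,j,.036) for i in(-.044,.044) for j in(-.011,.011)],x,y,11,(255,0,0))
c=np.zeros((575,795,3),np.uint8);c[:572,:330]=a;c[:418,333:795]=b;cv2.imwrite("pics/c5.png",c)
E
```

```text
time: 3.7
tool_pos: [0.4598, 0.1062, 0.1156]
ee_rot: [3.14, 0.004, 2.912]
wrist_force: [-0.3, -0.3, -0.8]
width: 0.0178
finger_force: 30.0
t 3.7 tool shift [ 0.02    0.1369 -0.0043] turn -0.2754 F [-0.3 -0.3 -0.8]
```

View pics/c5.png

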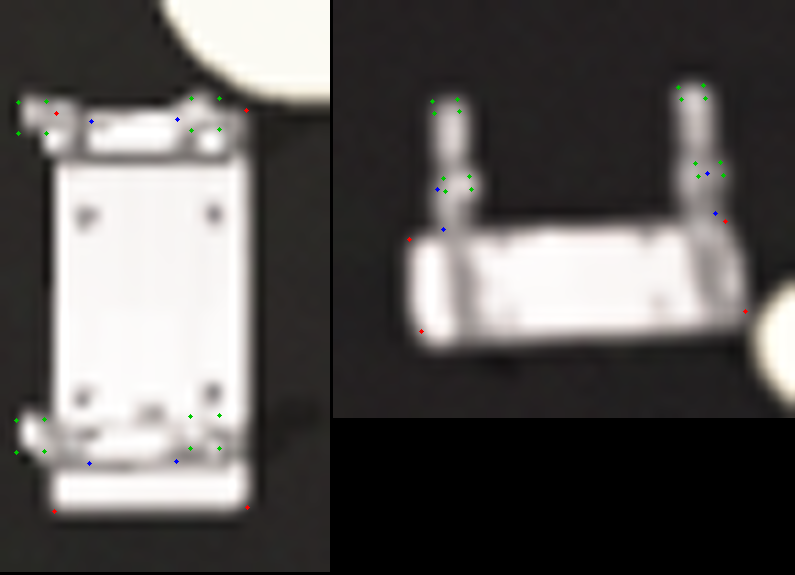

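The overlaid rest model fits to about 1 mm, with the right near prong where I computed it at (205,430) in the left crop. I'll nudge my seat estimate to (0.5395, 0.268) and move so the nose is over that prong.

```bash
python3 nudge.py '[{"aperture":0, "x":0.05, "y":0.342}, {"aperture":0, "x":0.05, "y":0.342}, {"aperture":0, "x":0.05, "y":0.342}, {"aperture":0, "x":0.05, "y":0.342}, {"aperture":0, "yaw":-0.1}, {"aperture":0, "yaw":-0.1}, {"aperture":0, "yaw":-0.0754}, {"aperture":0}, {"aperture":0}]'
python3 - <<'E'
from h import *
go((.4725,.2437,.085),-3.096)
E
```

```text
time: 4.45
tool_pos: [0.4691, 0.2434, 0.1117]
ee_rot: [-3.14, -0.004, -3.098]
wrist_force: [0.3, -0.6, -0.5]
width: 0.0178
finger_force: 30.0
t 4.45 tool shift [-0.0035  0.0002  0.0267] turn -0.0019 F [ 0.3 -0.6 -0.5]
```

Scaled: 0.015 m is 0.15, 0.012 m is 0.12.

```bash
python3 nudge.py '[{"aperture":0, "x":-0.015, "z":0.15}, {"aperture":0, "z":0.15}, {"aperture":0, "z":0.12}, {"aperture":0, "z":0.04}, {"aperture":0, "z":0.04}, {"aperture":0}]'; python3 nudge.py '[{"aperture":0, "z":0.03}, {"aperture":0, "z":0.03}, {"aperture":0}]'
```

```text
time: 4.95
tool_pos: [0.4706, 0.2434, 0.0643]
ee_rot: [-3.141, -0.003, -3.097]
wrist_force: [-2.7, -1.8, 4.4]
width: 0.0176
finger_force: 30.0
time: 5.2
tool_pos: [0.4715, 0.2437, 0.0596]
ee_rot: [-3.141, -0.0, -3.097]
wrist_force: [-3.9, -2.0, 7.2]
width: 0.0176
finger_force: 30.0
```

Contact is as predicted and the probe is pivoting at about 7 N. I'll continue down and inwards.

Scaled: 0.003 m is 0.03, 0.002 m is 0.02.

```bash
python3 nudge.py '[{"aperture":0, "x":-0.01, "z":0.03}, {"aperture":0, "x":-0.01, "z":0.03}, {"aperture":0, "x":-0.01, "z":0.03}, {"aperture":0, "x":-0.01, "z":0.02}, {"aperture":0, "x":-0.01, "z":0.015}, {"aperture":0}, {"aperture":0}]'
python3 - <<'E'
from bench import robot
import cv2,numpy as np
s=robot.snapshot("side")["color"];cv2.imwrite("pics/side2.png",s);cv2.imwrite("pics/c6.png",cv2.resize(s[145:225,265:365],None,fx=7,fy=7,interpolation=cv2.INTER_CUBIC))
E
```

```text
time: 5.78
tool_pos: [0.4758, 0.2439, 0.0476]
ee_rot: [-3.141, -0.002, -3.097]
wrist_force: [-6.6, -2.4, 9.9]
width: 0.0179
finger_force: 30.0
```

View pics/c6.png

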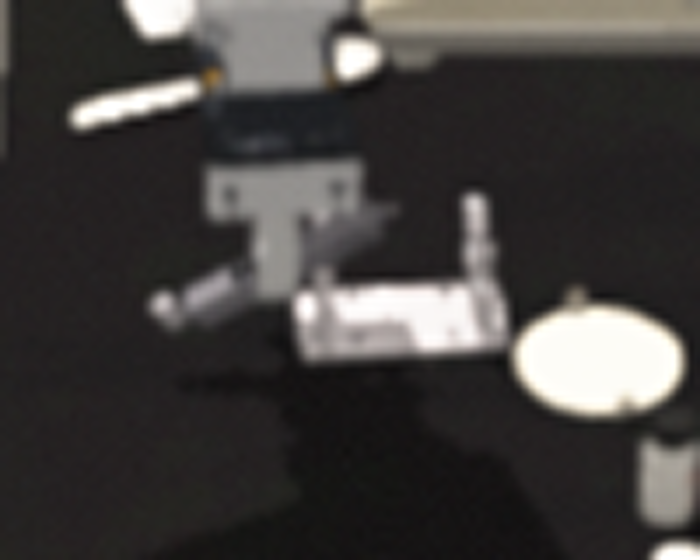

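The probe is tilted button-down: button at (163,307), tip at (392,208), with the finger between them. I'll work out the angle in the probe's vertical plane.

```bash
cat >> h.py <<'E'
def vplane(uv,p0,yaw):
    E=C["side"]["E"];R=E[:3,:3];c=-R.T@E[:3,3];d=R.T@np.linalg.solve(C["side"]["K"],[*uv,1])
    n=np.array([-np.sin(yaw),np.cos(yaw),0]);return c+d*(n@(np.array(p0)-c))/(n@d)
E
python3 - <<'E'
from h import *
k=lambda p:(np.array(p)+.5)/7-.5+[265,145]
b=vplane(k((160,308)),(.4758,.2439,.05),.045);t=vplane(k((395,207)),(.4758,.2439,.05),.045)
print(b,t,np.degrees(np.arctan2(t[2]-b[2],np.hypot(*(t-b)[:2]))),np.linalg.norm(t-b))
E
```

```text
[0.41748495 0.24127405 0.03557908] [0.53489373 0.24656101 0.08859693] 24.280572688788173 0.12893279856531353
```

The tilt is only about 24°. The probe slid 10 mm up in the pads and some 8 mm along, because the lever was short and the pads held only its lower part. I'll set it down and regrip about 25 mm towards the button. That gives a longer lever to the nose and a shorter arm when pressing.

Scaled: -0.03 m is -0.3, -0.035 m is -0.35.

```bash
python3 nudge.py '[{"aperture":0, "z":-0.2}, {"aperture":0, "z":-0.3}, {"aperture":0, "x":0.05, "y":-0.3}, {"aperture":0, "y":-0.35}, {"aperture":0, "y":-0.35}, {"aperture":0, "y":-0.3}, {"aperture":0, "z":0.35}, {"aperture":0, "z":0.35}, {"aperture":0, "z":0.06}, {"aperture":0, "z":0.04}, {"aperture":0, "z":0.04}, {"aperture":0, "z":0.04}, {"aperture":0, "z":0.04}, {"aperture":0}]'
python3 nudge.py '[{"aperture":0.02}, {"aperture":0.03}, {"aperture":0.05}, {"aperture":0.05}, {"aperture":0.05, "z":-0.3}, {"aperture":0.05, "z":-0.35}, {"aperture":0.05, "z":-0.35}, {"aperture":0.05, "x":0.35}, {"aperture":0.05, "x":0.35}, {"aperture":0.05, "x":0.35}, {"aperture":0.05, "x":0.35}, {"aperture":0.05}, {"aperture":0.05}]'
python3 - <<'E'
from bench import robot
import cv2,numpy as np
c=np.zeros((480,800,3),np.uint8)
for i,(n,x,y) in enumerate((("top",280,190),("side",270,180))):
    s=robot.snapshot(n)["color"];cv2.imwrite(f"pics/{n}3.png",s);c[:,i*400:i*400+400]=cv2.resize(s[y:y+60,x:x+50],None,fx=8,fy=8,interpolation=cv2.INTER_CUBIC)
cv2.imwrite("pics/c7.png",c)
E
```

```text
time: 7.0
tool_pos: [0.4809, 0.1137, 0.0066]
ee_rot: [-3.139, 0.007, -3.095]
wrist_force: [1.6, -2.5, 3.5]
width: 0.0175
finger_force: 30.0
time: 8.08
tool_pos: [0.3367, 0.1079, 0.1034]
ee_rot: [3.141, 0.001, -3.095]
wrist_force: [1.1, 0.4, 0.5]
width: 0.0502
finger_force: 0.0
```

View pics/c7.png

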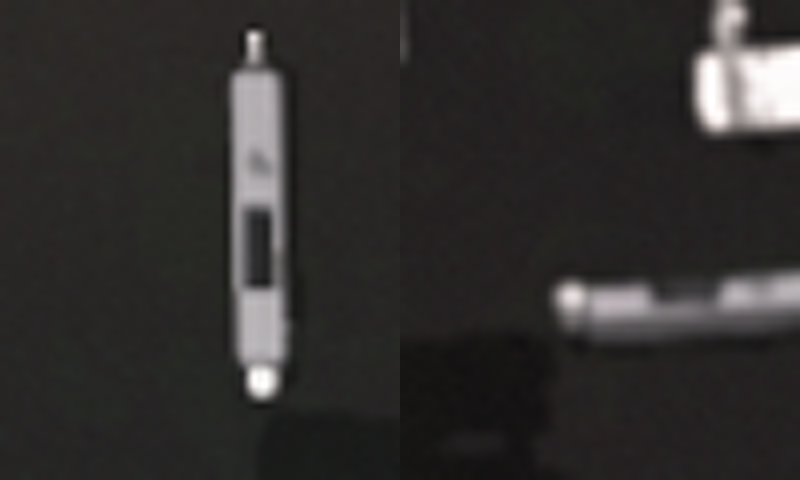

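The probe lies flat again: body (262,362)–(257,70) in the top half of c7, button still mostly out at (262,383). I'll compute the regrip pose 25 mm from the middle towards the button.

```bash
python3 - <<'E'
from h import *
k=lambda p:(np.array(p)+.5)/8-.5+[280,190]
a=back("top",k((262,362)),.013);b=back("top",k((257,70)),.013);bt=back("top",k((262,400)),.008)
y=np.arctan2(*(b-a)[1::-1]);m=(a+b)/2;print(a,b,bt,"len",np.linalg.norm(b-a),"yaw",y,"mid",m)
u=np.array([np.cos(y),np.sin(y),0]);g=m-.025*u;g[2]=.03;print(g, "btn end from mid",(m-bt)@u);go(g,y-np.pi)
E
```

```text
[0.43549612 0.11071508 0.013     ] [0.53909945 0.11517017 0.013     ] [0.42248659 0.11043166 0.008     ] len 0.10369907973959613 yaw 0.042974990380320974 mid [0.48729778 0.11294262 0.013     ]
[0.46232087 0.11186858 0.03      ] btn end from mid 0.0648592332957411
t 8.18 tool shift [-0.1236 -0.0017  0.0741] turn 0.0028 F [ 0.1 -0.1  0.6]
```

Scaled: -0.0017 m is -0.017, 0.037 m is 0.37.

```bash
python3 nudge.py '[{"aperture":0.05, "x":-0.31, "y":-0.017}, {"aperture":0.05, "x":-0.31}, {"aperture":0.05, "x":-0.31}, {"aperture":0.05, "x":-0.306}, {"aperture":0.05, "z":0.37}, {"aperture":0.05, "z":0.37}, {"aperture":0.05}, {"aperture":0.05}, {"aperture":0.05}]'; python3 -c "
from h import *
go((.4623,.1119,.001),.043-np.pi)"
```

```text
time: 8.93
tool_pos: [0.4629, 0.1118, 0.0306]
ee_rot: [3.141, 0.001, -3.096]
wrist_force: [0.2, 0.0, 1.1]
width: 0.0501
finger_force: 0.0
t 8.93 tool shift [0.0006 0.0001 0.0296] turn 0.0025 F [0.2 0.  1.1]
```

Scaled: 0.0145 m is 0.145, 0.014 m is 0.14.

```bash
python3 nudge.py '[{"aperture":0.05, "z":0.14}, {"aperture":0.05, "z":0.145}, {"aperture":0.05}, {"aperture":0}, {"aperture":0}, {"aperture":0}, {"aperture":0}, {"aperture":0}, {"aperture":0}, {"aperture":0}]'; python3 nudge.py '[{"aperture":0, "z":-0.3}, {"aperture":0, "z":-0.35}, {"aperture":0, "z":-0.35}, {"aperture":0, "y":0.33}, {"aperture":0, "y":0.33}, {"aperture":0, "x":0.1, "y":0.33}, {"aperture":0, "y":0.32}, {"aperture":0}, {"aperture":0}]'; python3 -c "
from h import *
go((.4515,.2427,.085),.045-np.pi)"
```

```text
time: 9.77
tool_pos: [0.462, 0.1119, 0.0019]
ee_rot: [3.141, 0.001, -3.096]
wrist_force: [1.1, 0.3, 3.4]
width: 0.0176
finger_force: 30.0
time: 10.52
tool_pos: [0.4448, 0.243, 0.1004]
ee_rot: [-3.141, -0.001, -3.093]
wrist_force: [-0.2, 0.3, -0.6]
width: 0.0176
finger_force: 30.0
t 10.52 tool shift [-0.0067 -0.0006  0.0154] turn 0.0038 F [-0.2  0.3 -0.6]
```

The manual's scale: shifts go in units of 100 mm. Converting my numbers, 0.015 m is 0.15, 0.014 m is 0.14.

```bash
python3 nudge.py '[{"aperture":0, "x":-0.065, "z":0.15}, {"aperture":0, "z":0.14}, {"aperture":0, "z":0.05}, {"aperture":0, "z":0.04}, {"aperture":0, "z":0.04}, {"aperture":0, "z":0.04}, {"aperture":0}]'; python3 nudge.py '[{"aperture":0, "z":0.03}, {"aperture":0, "z":0.03}, {"aperture":0, "z":0.03}, {"aperture":0, "z":0.03}, {"aperture":0, "z":0.03}, {"aperture":0}, {"aperture":0}]'
```

```text
time: 11.1
tool_pos: [0.4515, 0.2412, 0.0556]
ee_rot: [-3.141, -0.001, -3.097]
wrist_force: [-3.9, -1.6, 3.6]
width: 0.0175
finger_force: 30.0
time: 11.68
tool_pos: [0.4535, 0.2419, 0.0418]
ee_rot: [3.141, 0.004, -3.097]
wrist_force: [-1.1, -1.8, 5.1]
width: 0.0177
finger_force: 30.0
```

Lower force now, about 4–5 N. I'll continue down and inwards, then look.

Scaled: -0.003 m is -0.03, 0.003 m is 0.03.

```bash
python3 nudge.py '[{"aperture":0, "x":-0.03, "z":0.03}, {"aperture":0, "x":-0.03, "z":0.02}, {"aperture":0, "x":-0.03, "z":0.01}, {"aperture":0, "x":-0.03}, {"aperture":0, "x":-0.03}, {"aperture":0}, {"aperture":0}]'
python3 - <<'E'
from bench import robot
import cv2,numpy as np
s=robot.snapshot("side")["color"];cv2.imwrite("pics/side4.png",s);cv2.imwrite("pics/c8.png",cv2.resize(s[150:210,270:350],None,fx=8,fy=8,interpolation=cv2.INTER_CUBIC))
E
```

```text
time: 12.27
tool_pos: [0.4626, 0.2422, 0.0327]
ee_rot: [-3.14, -0.01, -3.096]
wrist_force: [-9.7, -1.2, 4.4]
width: 0.0178
finger_force: 30.0
```

View pics/c8.png

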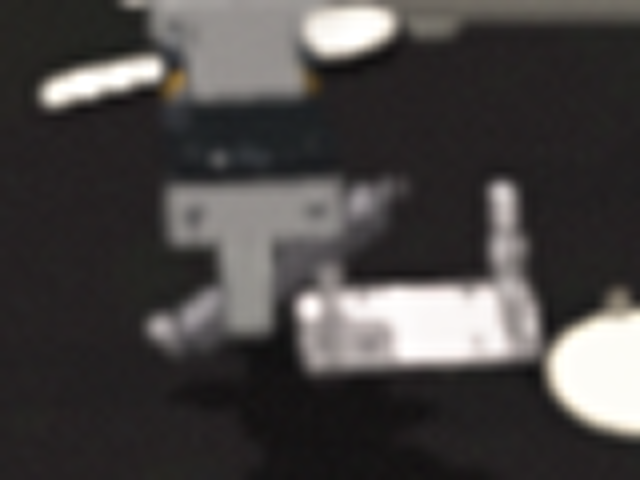

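Tilted further: button at (157,330), tip at (405,187). I've used nine of my ten views, so from here I'll rely on numbers.

```bash
python3 - <<'E'
from h import *
k=lambda p:(np.array(p)+.5)/8-.5+[270,150]
g=(.4626,.2422,.0327)
b=vplane(k((157,330)),g,.045);t=vplane(k((405,187)),g,.045)
th=np.arctan2(t[2]-b[2],np.hypot(*(t-b)[:2]))
print(b,t,np.degrees(th),np.linalg.norm(t-b),"axis z at tool x",b[2]+(g[0]-b[0])*np.tan(th), "dist btn-grip",(g[0]-b[0])/np.cos(th))
E
```

```text
[0.42317447 0.24042465 0.02620553] [0.53202145 0.24532608 0.09456913] 32.10559527035376 0.12862841484142243 axis z at tool x 0.05094248314613517 dist btn-grip 0.04654340723601144
```

It's at about 32° now and sits mid-pad, axis 18 mm above the TCP. I'll continue down, then in towards the prong.

```bash
cat > tilt.py <<'E'
import cv2,sys
from bench import robot
s=robot.snapshot("side")["color"];cv2.imwrite(f"pics/{sys.argv[1]}.png",s)
x0,y0,x1,y1=map(int,sys.argv[2:6])
g=cv2.cvtColor(s,cv2.COLOR_BGR2GRAY)[y0:y1,x0:x1]
print("cols",x0,"..",x1-1)
for r,l in enumerate(g):print(y0+r," ".join(f"{v:3d}" for v in l))
E
python3 nudge.py '[{"aperture":0, "x":-0.02, "z":0.03}, {"aperture":0, "x":-0.02, "z":0.03}, {"aperture":0, "x":-0.02, "z":0.03}, {"aperture":0, "x":-0.02}, {"aperture":0}]'; python3 nudge.py '[{"aperture":0, "x":-0.02, "z":-0.01}, {"aperture":0, "x":-0.02, "z":-0.01}, {"aperture":0, "x":-0.01, "z":-0.01}, {"aperture":0, "x":-0.01, "z":-0.01}, {"aperture":0}, {"aperture":0}]'; python3 tilt.py s5 280 184 304 202;  python3 tilt.py s5b 308 162 326 182
```

```text
time: 12.73
tool_pos: [0.4709, 0.2426, 0.0243]
ee_rot: [-3.14, -0.01, -3.096]
wrist_force: [-9.9, -0.8, 5.8]
width: 0.0177
finger_force: 30.0
time: 13.23
tool_pos: [0.4716, 0.2424, 0.0255]
ee_rot: [-3.139, -0.021, -3.095]
wrist_force: [-18.0, -1.4, 3.8]
width: 0.0179
finger_force: 30.0
cols 280 .. 303
184  36  32  34  35  37  36  36  36  36  36  38  36  36  33  35  34  33  33  36  60 103 138 147 147
185  34  34  34  34  34  36  36  37  37  36  37  36  37  33  35  34  36  35  37  53  98 136 146 147
186  33  34  32  34  37  36  36  37  35  35  36  35  37  36  34  35  33  38  39  45  88 133 147 148
187  33  33  33  34  36  34  36  37  36  36  35  36  36  37  36  36  39  58  66  62  90 133 147 146
188  34  34  34  33  35  34  36  36  35  35  34  37  35  35  34  38  62  94 110  96 104 136 145 145
189  34  34  33  32  35  33  36  36  34  35  35  35  34  34  40  60  97 128 133 113 110 136 146 145
190  35  33  33  33  34  35  35  36  36  36  34  34  37  40  59  97 129 140 125 104 110 140 147 146
191  33  32  34  33  34  34  33  36  37  34  36  50  70  78  96 136 141 126 102  90 108 138 144 1
[... 1838 characters left out ...]
  35  32  34  33
173  43  46  50  50  51  52  62  89 107  88  60  39  32  34  35  33  34  34
174  90  96 106 109 109 110 112 111  94  69  42  32  33  33  35  32  34  35
175 131 133 139 139 139 141 142 126  90  59  39  32  32  33  34  33  34  34
176 144 146 145 139 127 135 141 129  91  61  42  34  34  33  33  34  34  35
177 146 146 142 125 101 109 133 125  86  57  38  34  33  34  34  34  35  34
178 146 146 143 127  99 107 130 119  72  40  35  33  35  34  36  33  34  36
179 147 147 144 137 123 126 132 108  58  33  32  32  34  36  34  34  34  34
180 142 142 143 139 132 128 118  89  49  32  32  34  34  34  34  34  34  33
181 116 115 117 120 120 100  81  61  39  33  32  34  35  36  34  35  35  33
```

```bash
cat > ang.py <<'E'
import sys
from h import *
from bench import robot
a=list(map(float,sys.argv[1:]));o=robot.get_obs();g=o["tool_pos"];yaw=o["ee_rot"][2]+np.pi
b=vplane(a[:2],g,yaw);t=vplane(a[2:4],g,yaw);u=np.array([np.cos(yaw),np.sin(yaw)])
th=np.arctan2(t[2]-b[2],(t-b)[:2]@u)
h=(g-b)[:2]@u
print("btn",b.round(4),"tip",t.round(4),"deg",np.degrees(th).round(1),"len",np.linalg.norm(t-b).round(4),"axis z above TCP",(b[2]+h*np.tan(th)-g[2]).round(4),"btn-grip",(h/np.cos(th)).round(4),"btn below TCP",(g[2]-b[2]).round(4),"horiz",h.round(4))
E
python3 ang.py 292.3 193 317.8 171
```

```text
btn [0.4336 0.2407 0.016 ] tip [0.5238 0.2448 0.1032] deg 44.0 len 0.1256 axis z above TCP 0.0272 btn-grip 0.0529 btn below TCP 0.0096 horiz 0.038
```

Scaled: -0.002 m is -0.02, -0.001 m is -0.01.

```bash
python3 nudge.py '[{"aperture":0, "x":-0.02, "z":-0.01}, {"aperture":0, "x":-0.02, "z":-0.01}, {"aperture":0, "x":-0.02, "z":-0.01}, {"aperture":0, "x":-0.01, "z":-0.01}, {"aperture":0}, {"aperture":0}]'; python3 tilt.py s6 284 184 304 200;  python3 tilt.py s6b 310 160 324 176
```

```text
time: 13.83
tool_pos: [0.4754, 0.2424, 0.0283]
ee_rot: [-3.138, -0.029, -3.095]
wrist_force: [-23.0, -2.3, 4.4]
width: 0.0177
finger_force: 30.0
cols 284 .. 303
184  35  36  36  37  35  38  36  35  35  35  34  35  34  34  34  37  52  90 126 145
185  35  35  36  36  35  36  37  36  36  35  35  33  34  34  37  38  41  75 119 142
186  35  34  37  35  36  37  37  37  35  35  35  34  36  40  54  63  50  74 120 143
187  35  37  37  37  35  35  35  37  35  35  36  34  37  61  92 104  83  93 126 144
188  34  33  35  37  35  33  34  35  35  36  35  39  60  98 129 131 106 102 128 144
189  34  33  36  36  37  33  33  34  33  33  36  56  96 130 141 128 103 101 127 144
190  32  37  35  35  36  36  34  35  41  53  58  81 124 141 128 105  88  97 126 141
191  35  34  35  35  35  36  34  42  75 108 104 106 135 129 105  86  81  90 115 128
192  34  33  33  34  34  34  35  58 111 152 139 116 123 107  87  79  72  71  83  89
193  33  32  32  33  33  35  35  63 115 151 133 112 101  86  78  71  59  49  45  43
194  32  32  33  32  34  32  34  49  82 107 108 101  83  69  65  57  44  36  31  29
195  32  32  32
[... 680 characters left out ...]
  33  33  33  33  35  34  34  33  34  34
165  33  33  33  33  33  33  34  35  35  34  34  34  32  34
166  34  32  35  34  34  33  33  34  34  35  34  33  32  33
167  34  33  34  35  34  34  34  35  34  35  33  32  33  34
168  34  35  34  39  38  34  34  32  34  34  33  33  32  33
169  38  38  35  38  37  34  32  34  38  42  36  35  34  34
170  41  39  35  33  33  32  35  44  56  65  44  34  33  33
171  36  35  29  29  27  32  46  67  75  73  46  34  34  35
172  43  44  42  43  42  49  68  87  81  60  39  33  34  34
173  89  88  91  90  91  98 107 101  75  44  34  33  34  33
174 129 130 130 129 128 134 134 107  62  37  33  33  33  34
175 145 144 142 137 134 141 136 104  58  34  34  33  33  34
```

The tilt is about 44° and the probe now sits mid-pad and resists turning, which is good for pressing. I'll back off, lift, and carry it over the slab.

```bash
python3 nudge.py '[{"aperture":0, "x":0.06, "z":-0.02}, {"aperture":0, "x":0.06, "z":-0.1}, {"aperture":0, "z":-0.3}, {"aperture":0, "z":-0.3}, {"aperture":0, "x":-0.1, "y":-0.33, "z":-0.05}, {"aperture":0, "x":-0.1, "y":-0.36}, {"aperture":0, "x":-0.1, "y":-0.36}, {"aperture":0, "x":-0.1, "y":-0.36}, {"aperture":0, "x":-0.1, "y":-0.36}, {"aperture":0, "x":-0.1, "y":-0.36}, {"aperture":0, "x":-0.1, "y":-0.36}, {"aperture":0, "x":-0.07, "y":-0.36}, {"aperture":0, "y":-0.36}, {"aperture":0, "y":-0.36}, {"aperture":0}, {"aperture":0}]'; python3 - <<'E'
from h import *
from bench import robot
o=robot.get_obs();p=o["tool_pos"]
print(proj("side",[p+[-.041,0,-.01],p+[.055,0,.08],p]))
import cv2;cv2.imwrite("pics/s7.png",robot.snapshot("side")["color"])
go((.535,-.12,.10),.045-np.pi)
E
```

```text
time: 15.27
tool_pos: [0.5697, -0.1121, 0.111]
ee_rot: [-3.141, 0.002, -3.1]
wrist_force: [-0.6, 0.9, -0.1]
width: 0.0181
finger_force: 30.0
[[326.45945783 244.64545525]
 [363.04525757 218.62448155]
 [341.35646385 241.40907141]]
t 15.32 tool shift [ 0.035  -0.0079  0.0108] turn -0.0016 F [-0.2  0.7 -0.6]
```

```bash
python3 nudge.py '[{"aperture":0, "x":0.175, "y":-0.04, "z":0.05}, {"aperture":0, "x":0.175, "y":-0.04, "z":0.05}, {"aperture":0, "z":0.2}, {"aperture":0, "z":0.12}, {"aperture":0}, {"aperture":0}]'; python3 nudge.py '[{"aperture":0, "z":0.03}, {"aperture":0, "z":0.03}, {"aperture":0}]'; python3 tilt.py s8 296 236 330 262
```

```text
time: 15.82
tool_pos: [0.5343, -0.118, 0.0674]
ee_rot: [3.141, -0.001, -3.094]
wrist_force: [-0.2, 0.4, -1.2]
width: 0.0177
finger_force: 30.0
time: 16.07
tool_pos: [0.5349, -0.119, 0.062]
ee_rot: [3.142, 0.0, -3.096]
wrist_force: [-0.2, 0.0, -1.6]
width: 0.0179
finger_force: 30.0
cols 296 .. 329
236  33  35  34  35  34  34  33  33  33  34  34  34  34  35  33  34  34  34  34  33  34  33  47  73  82  77  70  62  59  59  61  59  58  56
237  35  35  34  34  35  34  33  34  34  32  34  33  33  33  33  36  35  34  33  34  32  31  45  65  68  64  62  62  62  61  61  61  61  61
238  34  34  34  33  36  34  35  35  34  33  35  32  34  33  34  35  35  35  34  35  33  32  37  51  59  60  60  60  59  60  59  61  61  61
239  33  34  34  35  35  36  36  35  34  34  34  34  35  34  34  34  34  33  34  34  33  32  34  44  59  63  65  65  56  57  60  61  60  61
240  33  34  34  33  34  33  35  33  34  35  34  34  35  33  33  34  33  32  33  33  34  33  34  44  59  63  71  79  69  59  60  64  68  65
241  34  33  33  34  33  34  32  35  33  33  35  32  32  32  32  33  32  32  31  32  33  32  33  42  5
[... 2137 characters left out ...]

257 227 229 229 230 230 230 231 230 228 227 227 226 225 225 226 226 225 227 227 228 229 222 193 159 147 144 132 111  91  91 114 141 145 146
258 224 226 226 226 226 226 228 227 225 223 223 220 219 221 221 221 222 223 224 226 217 194 163 149 142 129 109  90  82  90 116 140 146 146
259 223 224 224 224 222 223 224 224 224 223 220 218 217 218 220 221 221 221 223 218 195 158 135 137 126 105  88  82  84 105 132 142 145 144
260 224 224 224 224 223 222 221 222 222 222 221 219 219 220 222 222 221 222 219 204 168 131 111 116 104  87  81  84 112 151 169 156 142 139
261 225 225 225 224 223 221 221 221 221 221 220 220 220 223 224 225 223 221 208 182 146 119  95  91  85  79  81 101 149 195 206 180 144 134
```

```bash
python3 nudge.py '[{"aperture":0, "z":0.03}, {"aperture":0, "z":0.02}, {"aperture":0, "z":0.02}, {"aperture":0}]'; python3 nudge.py '[{"aperture":0, "z":0.01}, {"aperture":0, "z":0.01}, {"aperture":0}]'
```

```text
time: 16.45
tool_pos: [0.5359, -0.1196, 0.0578]
ee_rot: [-3.141, 0.004, -3.096]
wrist_force: [-1.3, 1.1, 9.2]
width: 0.0176
finger_force: 30.0
time: 16.7
tool_pos: [0.5363, -0.1196, 0.0564]
ee_rot: [-3.14, 0.005, -3.096]
wrist_force: [-2.1, 1.3, 11.3]
width: 0.0179
finger_force: 30.0
```

Contact made. Now I'll press along the probe's axis in small steps.

Scaled: 0.001 m is 0.01, 0.0007 m is 0.007.

```bash
python3 nudge.py '[{"aperture":0, "x":0.01, "z":0.007}, {"aperture":0, "x":0.01, "z":0.007}, {"aperture":0, "x":0.01, "z":0.007}, {"aperture":0}]'; python3 nudge.py '[{"aperture":0, "x":0.01, "z":0.01}, {"aperture":0, "x":0.01, "z":0.01}, {"aperture":0}]'
```

```text
time: 17.03
tool_pos: [0.5341, -0.1198, 0.0546]
ee_rot: [-3.14, 0.007, -3.096]
wrist_force: [0.3, 0.3, 9.5]
width: 0.0176
finger_force: 30.0
time: 17.28
tool_pos: [0.5341, -0.1198, 0.0544]
ee_rot: [-3.14, 0.012, -3.096]
wrist_force: [3.0, 2.3, 13.3]
width: 0.0179
finger_force: 30.0
```

Scaled: 0.0015 m is 0.015, 0.0005 m is 0.005.

```bash
python3 nudge.py '[{"aperture":0, "x":0.015, "z":0.005}, {"aperture":0, "x":0.015, "z":0.005}, {"aperture":0}]'; python3 nudge.py '[{"aperture":0, "x":0.01, "z":0.01}, {"aperture":0, "x":0.01, "z":0.01}, {"aperture":0}]'; python3 tilt.py s9 298 236 328 272 >/dev/null; python3 - <<'E'
import cv2
s=cv2.imread("pics/s9.png")[225:285,280:360];cv2.imwrite("pics/c9.png",cv2.resize(s,None,fx=8,fy=8,interpolation=cv2.INTER_CUBIC))
E
```

```text
time: 17.53
tool_pos: [0.5337, -0.1199, 0.0548]
ee_rot: [-3.139, 0.018, -3.096]
wrist_force: [5.8, 3.0, 14.1]
width: 0.0178
finger_force: 30.0
time: 17.78
tool_pos: [0.5336, -0.12, 0.0547]
ee_rot: [-3.139, 0.023, -3.096]
wrist_force: [7.4, 4.6, 19.1]
width: 0.0177
finger_force: 30.0
```

View pics/c9.png

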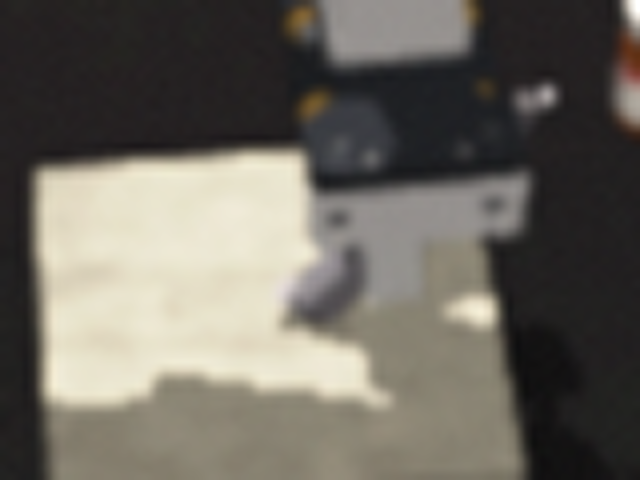

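The last view shows the probe tilted on the slab: lower body end at about (300,308), steel tip standing well out at (548,95), fingers clear of the stone. I'll measure the angle and how far the tip is out, because at around 45° the body's lower edge could touch the slab before the button is fully home.

```bash
cat > m.py <<'E'
from h import *
k=lambda p:(np.array(p)+.5)/8-.5+[280,225]
g=np.array((.5336,-.12,.0547))
for e,tp in(((300,308),(548,95)),((298,306),(553,93)),((303,310),(545,97))):
    b=vplane(k(e),g,.045);t=vplane(k(tp),g,.045);d=t-b;th=np.arctan2(d[2],d[0]);print(b.round(4),t.round(4),np.degrees(th).round(1),np.linalg.norm(d).round(4),"body corner",(b[2]-.008*np.cos(th)).round(4),"button dome",(b[2]+.001*np.sin(th)-.005).round(4))
E
python3 m.py; python3 - <<'E'
import cv2
g=cv2.cvtColor(cv2.imread("pics/s9.png"),cv2.COLOR_BGR2GRAY)
for y in range(254,272):print(y,*[f"{v:3d}" for v in g[y,308:330]])
print()
for y in range(230,246):print(y,*[f"{v:3d}" for v in g[y,336:356]])
E
```

```text
[ 0.502  -0.1214  0.0392] [ 0.5867 -0.1176  0.1339] 48.2 0.1271 body corner 0.0338 button dome 0.0349
[ 0.5013 -0.1215  0.0403] [ 0.5884 -0.1175  0.1347] 47.3 0.1285 body corner 0.0348 button dome 0.036
[ 0.5031 -0.1214  0.038 ] [ 0.5857 -0.1177  0.1331] 49.0 0.126 body corner 0.0328 button dome 0.0338
254 230 232 232 231 229 228 226 227 227 220 193 157 145 144 145 142 141 143 146 146 145 146
255 230 232 232 231 229 227 226 228 229 228 214 180 153 148 141 125 121 134 144 146 146 145
256 231 232 232 230 228 227 227 229 230 232 230 205 167 148 130  95  93 119 141 145 145 146
257 229 229 229 229 228 227 227 227 228 228 218 196 167 149 127  88  86 110 136 146 146 146
258 223 224 225 225 225 224 224 225 220 206 184 166 153 144 126  94  87 106 137 145 147 145
259 218 219 220 222 220 220 221 222 211 185 161 150 146 133 114  89  84 105 136 145 146 145
260 219 220 222 223 222 222 223 220 203 173 153 145 132 113  94  82  84 107 137 146 148 145
261 221 222 225 225 225 225 224 212 181 157 143 129 109  91  82  80  90 119 142 146 145 142
262 222 225 225 226 226 226 222 199 154 127 124 107  89  82 
[... 1504 characters left out ...]
  83  36  32  33  32  32  37
238  33  33  31  32  33  33  31  37  68  99  97  85  76  47  32  31  32  32  32  35
239  33  33  31  33  33  34  32  34  48  65  62  47  36  31  31  33  33  32  30  32
240  32  32  33  33  39  41  38  34  42  52  47  35  32  32  32  31  32  33  34  31
241  32  34  32  34  39  44  40  35  37  45  38  32  33  31  33  32  31  31  32  32
242  35  41  39  36  38  40  38  34  34  37  34  34  32  33  32  33  33  32  33  31
243  38  51  54  39  32  34  35  33  34  34  34  33  33  35  33  34  34  33  33  34
244  38  48  50  38  32  33  33  30  31  31  33  33  33  33  33  32  32  31  32  32
245  29  32  33  30  27  28  29  29  36  38  34  32  32  31  33  32  33  32  34  33
```

The angle is about 48° and the body-end-to-tip length of about 127 mm means the tip is fully out, so the button is home. The force was about 20 N, within limits. Next I'll lift, level the probe against the free bench, and set it down for a clean level regrip.

```bash
python3 nudge.py '[{"aperture":0, "x":-0.03, "z":-0.08}, {"aperture":0, "z":-0.25}, {"aperture":0, "z":-0.35}, {"aperture":0, "x":0.08, "y":0.35}, {"aperture":0, "x":0.08, "y":0.35}, {"aperture":0, "x":0.08, "y":0.35}, {"aperture":0, "x":0.08, "y":0.35}, {"aperture":0, "x":0.08, "y":0.35}, {"aperture":0, "x":0.08, "y":0.35}, {"aperture":0, "x":0.08, "y":0.23}, {"aperture":0, "z":0.3}, {"aperture":0, "z":0.3}, {"aperture":0, "z":0.25}, {"aperture":0}, {"aperture":0}]'; python3 nudge.py '[{"aperture":0, "z":0.04}, {"aperture":0, "z":0.04}, {"aperture":0, "z":0.04}, {"aperture":0}]'
```

```text
time: 19.08
tool_pos: [0.4594, 0.1104, 0.0275]
ee_rot: [-3.141, -0.004, -3.096]
wrist_force: [0.7, -0.6, 0.2]
width: 0.0178
finger_force: 30.0
time: 19.42
tool_pos: [0.4612, 0.1105, 0.0171]
ee_rot: [3.142, 0.001, -3.096]
wrist_force: [-0.0, -0.4, -1.6]
width: 0.0179
finger_force: 30.0
```

Scaled: -0.004 m is -0.04, 0.003 m is 0.03.

```bash
python3 nudge.py '[{"aperture":0, "z":0.03}, {"aperture":0, "x":-0.02, "z":0.03}, {"aperture":0, "x":-0.02, "z":0.03}, {"aperture":0, "x":-0.02, "z":0.03}, {"aperture":0, "x":-0.02, "z":0.02}, {"aperture":0, "x":-0.02}, {"aperture":0, "x":-0.04}, {"aperture":0, "x":-0.04}, {"aperture":0}, {"aperture":0}]'; python3 tilt.py s10 282 196 300 212; python3 tilt.py s10b 304 186 324 204
```

```text
time: 20.25
tool_pos: [0.4792, 0.1116, 0.004]
ee_rot: [3.141, -0.0, -3.096]
wrist_force: [-2.1, -0.8, 4.9]
width: 0.0179
finger_force: 30.0
cols 282 .. 299
196  34  33  35  33  32  33  32  33  33  33  32  35  34  40  49  53  48  35
197  35  35  35  34  34  34  33  33  33  32  34  34  35  36  41  48  50  35
198  35  34  33  34  33  36  34  33  34  32  35  33  34  32  30  37  42  33
199  35  34  35  34  35  32  33  34  32  35  33  33  32  32  31  36  38  35
200  34  34  34  35  35  35  34  37  36  36  35  35  34  32  37  46  49  49
201  33  34  35  35  35  33  34  33  35  34  35  34  34  35  44  57  66  71
202  35  35  33  34  36  33  34  33  34  33  35  34  35  35  45  60  70  77
203  34  35  34  36  35  34  32  33  33  33  33  35  34  34  44  54  62  65
204  33  35  34  33  34  35  34  33  35  33  33  33  35  38  42  43  43  45
205  34  34  34  33  34  33  34  33  35  35  35  34  35  37  49  55  49  46
206  33  32  33  34  35  33  33  34  34  35  34  34  35  40  70  97  93  89
207  34  34  33  33  33  34  35  37  36  35  35  35  35  42  83 127 131 127
208  34  34  34  34  34  34  36 
[... 1099 characters left out ...]
 112 155 159 153 149 140 137
196  31  31  32  33  32  32  32  32  31  31  30  31  32  49  65  64  58  55  50  49
197  32  33  32  31  33  32  33  32  33  34  33  33  29  30  33  33  32  31  31  30
198  37  36  34  34  31  33  31  33  31  31  31  32  32  33  33  33  33  33  33  34
199  49  49  44  35  32  33  34  31  34  32  33  34  34  33  32  35  35  33  32  32
200  58  57  53  38  32  31  31  34  35  37  35  40  39  34  34  33  35  34  34  34
201  61  58  56  47  38  34  34  35  43  45  39  38  39  36  34  32  34  33  37  56
202  68  56  54  50  46  39  34  36  46  47  37  33  33  33  34  39  45  44  55  93
203  59  43  43  42  41  37  32  31  36  38  32  28  28  29  34  52  73  74  71  90
```

```bash
python3 - <<'E'
from h import *
import cv2
print(proj("side",[(.43,.109,.01),(.5,.113,.03),(.545,.115,.05),(.4792,.1116,.004)]).round(0))
g=cv2.cvtColor(cv2.imread("pics/s10.png"),cv2.COLOR_BGR2GRAY)
for y in range(200,228):print(y,"".join(" .:-=+*#%@"[min(9,max(0,(int(v)-30)//14))] for v in g[y,280:336]))
E
```

```text
[[292. 219.]
 [313. 213.]
 [326. 207.]
 [307. 219.]]
200                  ......:::.                             
201                 ..::::::::..     .         .::.         
202                 .::--:-=:....   ..      ...=*++:        
203                 ..::::--:              .--:=++=:        
204                    .  ..             .:-=+-:::.         
205                 ...........:::-----===++++-.            
206                 :======++++++********##*+=-.            
207                 -*#**######%##%%%%##*##*=-:.            
208                .=###*##%%%%%%%%%%%#*+*#*-::             
209                .=##++*#%%%%%%%%%%%#**##+:..             
210                 -##++*%%%%%%%%%%%%#####+:               
211                 -*#**#%%%%%%%%%%#%##***=.               
212                 :+##*#*##%%%%##***+==--.                
213                 .-++==-=*%%%%#+==-:.                    
214                  :+*=..-*%%%%#=:.                       
215                .-+#%+::=*%%%%#-.                        
216            .-=-+#%@@*==+*%%%%*-                         
217           .=%@%%@@@%*===*%%%%*-                         
218           :#@@@@@%*+=--=*%%%%*-                         
219           .*@@#%#+=---:-+#%%%*-                         
220            :===+==--:. .+#%%%*-                         
221             ..::--::.  .=###*+:                         
222                ....     :===-:                          
223                                                         
224                                                         
225                                                         
226                                                         
227
```

```bash
python3 ang.py 292.5 218 327.5 202.3
```

```text
btn [0.4333 0.1095 0.0127] tip [0.5481 0.1147 0.0692] deg 26.2 len 0.1281 axis z above TCP 0.0312 btn-grip 0.0512 btn below TCP -0.0086 horiz 0.046
```

At 26°, with the low end on the bench. I'll ease the fingers open so it settles, then back away and find it with image code.

```bash
python3 nudge.py '[{"aperture":0.018}, {"aperture":0.0185}, {"aperture":0.019}, {"aperture":0.0195}, {"aperture":0.02}, {"aperture":0.022}, {"aperture":0.03}, {"aperture":0.05}, {"aperture":0.05}, {"aperture":0.05, "z":-0.3}, {"aperture":0.05, "z":-0.35}, {"aperture":0.05, "z":-0.35}, {"aperture":0.05, "x":0.35}, {"aperture":0.05, "x":0.35}, {"aperture":0.05, "x":0.35}, {"aperture":0.05, "x":0.35}, {"aperture":0.05}, {"aperture":0.05}]'
python3 - <<'E'
from bench import robot
from h import *
import cv2
for n in("top","side"):cv2.imwrite(f"pics/{n}11.png",robot.snapshot(n)["color"])
g=cv2.cvtColor(cv2.imread("pics/top11.png"),cv2.COLOR_BGR2GRAY)
for y in range(190,246):print(y,"".join(" .:-=+*#%@"[min(9,max(0,(int(v)-36)//18))] for v in g[y,290:335]))
E
```

```text
time: 21.85
tool_pos: [0.3383, 0.1051, 0.103]
ee_rot: [3.141, 0.002, -3.095]
wrist_force: [0.3, -1.2, 1.0]
width: 0.0499
finger_force: 0.0
190                       #=                     
191                      .#-                     
192                      .+:                     
193                                              
194                      :::                     
195                     ===++:                   
196                    :*####-                   
197                    -#####=                   
198                    :#####=                   
199                    :#####=                   
200                    :*####=                   
201                    .*####=                   
202                    :*####=                   
203                    :*####=.                  
204                    .*####=.                  
205                    .*####=.                  
206                    .*#+#%+.                  
207                    .**+*#+.                  
208                    .***##+.                  
209        
[... 1092 characters left out ...]
                     -*@@@*.                  
232                      *@@@*                   
233                      -@@@-                   
234                       =*-                    
235                                              
236                                              
237                                              
238                                              
239                                              
240                                              
241                                              
242                                              
243                                              
244                                              
245
```

The probe is flat and aligned. Before going on I'll check the button state by comparing the axial extents before and after (tip to far body end, near body end to button).

```bash
python3 - <<'E'
from h import *
import cv2
for f,c in(("top3",[312.1]*1),("top11",[313.4])):
    g=cv2.cvtColor(cv2.imread(f"pics/{f}.png"),cv2.COLOR_BGR2GRAY).astype(int)
    print(f);r0=190 if f=="top3" else 184
    for y in list(range(r0,r0+16))+list(range(r0+40,r0+54)):print(y,*[f"{v:3d}" for v in g[y,306:320]])
E
```

```text
top3
190  41  41  40  41  40  41  43  42  40  42  41  42  41  40
191  41  40  40  41  40  42  40  41  40  40  40  41  40  40
192  41  41  41  42  42  40  40  41  40  41  41  41  40  40
193  41  41  41  42  40  44  42  41  41  40  41  40  42  41
194  40  40  41  40  43 207 136  41  41  40  39  40  42  39
195  41  40  42  40  42 189 124  36  40  41  40  40  40  40
196  39  40  39  41  40 172 121  46  40  42  41  40  40  39
197  40  40  40  40  66 145 109  49  34  38  40  39  39  40
198  42  44  41  50  86 103  91  76  47  34  34  38  41  41
199  41  40  50 127 155 155 152 152 106  51  29  36  39  39
200  40  38  60 156 178 177 175 177 136  63  30  37  40  39
201  40  39  63 155 176 175 175 176 142  68  29  36  39  40
202  41  40  62 154 177 176 176 176 144  71  28  37  39  41
203  42  41  56 153 177 176 175 178 148  72  28  37  39  39
204  42  42  50 151 176 176 174 176 149  74  30  38  39  38
205  41  41  49 149 176 176 175 174 150  74  30  35  39  39
230  38  38  37  95 168 182 180 178 177 127  57  33  38  40
231  37  36  37  94 168 183 180 178 178 127  55  36  40  41
232  38  37  37
[... 1810 characters left out ...]
 144 177 181 179 176 165  89  31  36  39
227  39  39  39  38 145 178 181 180 177 166  89  29  36  38
228  39  39  39  39 142 178 182 179 178 167  89  29  36  38
229  39  39  39  39 141 178 182 180 178 169  93  32  37  39
230  38  38  38  38 144 178 184 201 173 161  92  32  37  40
231  37  38  39  37  99 152 223 235 228 159  63  34  38  39
232  38  38  38  37  51 146 235 243 242 155  39  37  40  40
233  38  37  37  38  43  99 212 232 203 105  37  39  40  39
234  38  38  38  39  38  37 118 144  96  46  39  39  39  39
235  40  39  39  38  37  37  37  38  36  37  39  39  40  39
236  40  39  39  38  35  37  36  38  36  37  39  38  38  37
237  39  38  38  38  36  36  37  35  38  36  36  40  39  39
```

```bash
python3 - <<'E'
from h import *
import cv2
for f,m,yaw in(("top0",(.470,.104),-.23),("top3",(.4873,.1129),.043),("top11",(.502,.1125),.043)):
    g=cv2.cvtColor(cv2.imread(f"pics/{f}.png"),cv2.COLOR_BGR2GRAY).astype(np.float32)
    # refine axis: bright pixels near the probe
    u=np.array([np.cos(yaw),np.sin(yaw)]);
    c=proj("top",[(*m,.012)])[0].astype(int);w=g[c[1]-27:c[1]+27,c[0]-14:c[0]+14];ys,xs=np.nonzero(w>90)
    vx,vy,x0,y0=cv2.fitLine(np.c_[xs,ys].astype(np.float32),cv2.DIST_L1,0,.01,.01).ravel()
    if vy>0:vx,vy=-vx,-vy
    x0+=c[0]-14;y0+=c[1]-27
    K=6;s=np.arange(-200,200)/K
    P=lambda off:cv2.remap(g,(x0+s*vx-off*vy).astype(np.float32)[None],(y0+s*vy+off*vx).astype(np.float32)[None],cv2.INTER_LINEAR)[0]
    ax=np.max([P(o) for o in np.arange(-1,1.1,.25)],0);sd=np.mean([P(o) for o in(-2,-1.75,1.75,2)],0)
    on=lambda p,t:s[np.nonzero(p>t)[0][[0,-1]]]
    a=on(ax,110);b=on(sd,105);sd2=np.mean([P(o) for o in(-2.4,2.4)],0);b2=on(sd2,90)
    print(f,"len slider px",(a[1]-a[0]).round(2),"body",b.round(2),b2.round(2),"tip ext",(a[1]-b[1]).round(2),"btn ext",(b[0]-a[0]).round(2),(b2[0]-a[0]).round(2),"mid",(x0,y0))
E
```

```text
top0 len slider px 46.17 body [-31.17  10.67] [-30.33  10.5 ] tip ext 3.5 btn ext 0.83 1.67 mid (np.float64(316.59761905670166), np.float64(215.52904891967773))
top3 len slider px 43.17 body [-8.67 30.67] [-33.33  30.67] tip ext 2.5 btn ext 1.33 -23.33 mid (np.float64(311.87986946105957), np.float64(229.3147087097168))
top11 len slider px 66.33 body [-33.33  33.17] [-33.33  33.17] tip ext -0.17 btn ext 0.0 0.0 mid (np.float64(312.00007247924805), np.float64(191.63904666900635))
```

```bash
cat > btn.py <<'E'
from h import *
import cv2,sys
def meas(f,c):
    g=cv2.cvtColor(cv2.imread(f"pics/{f}.png"),cv2.COLOR_BGR2GRAY).astype(np.float32)
    c=np.array(c);m=np.zeros(g.shape,np.uint8);m[c[1]-32:c[1]+32,c[0]-13:c[0]+13]=1
    n,L,S,Ce=cv2.connectedComponentsWithStats(((g>75)*m).astype(np.uint8));i=1+np.argmax(S[1:,4])
    ys,xs=np.nonzero(L==i);p=np.c_[xs,ys].astype(np.float32)
    vx,vy,x0,y0=cv2.fitLine(p,cv2.DIST_L2,0,.01,.01).ravel()
    if vy>0:vx,vy=-vx,-vy
    s=np.arange(-170,171)/6
    P=lambda off:cv2.remap(g,(x0+s*vx-off*vy).astype(np.float32)[None],(y0+s*vy+off*vx).astype(np.float32)[None],cv2.INTER_LINEAR)[0]
    on=lambda p,t:s[np.nonzero(p>t)[0][[0,-1]]]
    a=on(np.max([P(o) for o in np.arange(-1,1.1,.25)],0),110);b=on(np.mean([P(-2.2),P(2.2)],0),95)
    print(f,"slider",(a[1]-a[0]).round(2),"body",(b[1]-b[0]).round(2),"tip ext",(a[1]-b[1]).round(2),"btn ext",(b[0]-a[0]).round(2),"centre",((x0+b.mean()*vx).round(2),(y0+b.mean()*vy).round(2)),"dir",vx.round(4),vy.round(4))
if __name__=="__main__":
    for f,c in(("top0",(315,223)),("top3",(312,217)),("top11",(312,212))):meas(f,c)
E
python3 btn.py
```

```text
top0 slider 46.17 body 41.17 tip ext 3.67 btn ext 1.33 centre (np.float64(314.03), np.float64(225.3)) dir 0.2629 -0.9648
top3 slider 45.83 body 36.67 tip ext 5.17 btn ext 4.0 centre (np.float64(311.9), np.float64(216.97)) dir -0.0157 -0.9999
top11 slider 45.83 body 38.0 tip ext 6.33 btn ext 1.5 centre (np.float64(312.7), np.float64(213.81)) dir -0.0253 -0.9997
```

Comparing tip extension across the images, I estimate the button is 8.8–9.7 mm in. At 48° the body's lower edge may have stopped it just short, which is too uncertain. There's time, so I'll press again at a steeper tilt: pivot on the prong as before, then use the slab's far side face to steepen it.

```bash
python3 - <<'E'
from h import *
m=back("top",(312.55,213.0),.013);y=.043;u=np.array([np.cos(y),np.sin(y),0]);g=m-.02*u;g[2]=.03;print(m,g);go(g,y-np.pi)
E
```

```text
[0.49709111 0.11163356 0.013     ] [0.47710959 0.11077382 0.03      ]
t 21.95 tool shift [-0.137  -0.0007  0.0737] turn 0.0026 F [ 0.3 -1.  -0.5]
```

The manual's scale: shifts go in units of 100 mm. Converting my numbers, 0.037 m is 0.37, 0.0145 m is 0.145.

```bash
python3 nudge.py '[{"aperture":0.05, "x":-0.345, "y":-0.007}, {"aperture":0.05, "x":-0.345}, {"aperture":0.05, "x":-0.34}, {"aperture":0.05, "x":-0.34}, {"aperture":0.05, "z":0.37}, {"aperture":0.05, "z":0.37}, {"aperture":0.05, "z":0.14}, {"aperture":0.05, "z":0.145}, {"aperture":0.05}, {"aperture":0}, {"aperture":0}, {"aperture":0}, {"aperture":0}, {"aperture":0}, {"aperture":0}]'; python3 nudge.py '[{"aperture":0, "z":-0.3}, {"aperture":0, "z":-0.35}, {"aperture":0, "z":-0.25}, {"aperture":0, "x":0.06, "y":0.33}, {"aperture":0, "x":0.06, "y":0.33}, {"aperture":0, "x":0.07, "y":0.33}, {"aperture":0, "x":0.07, "y":0.33}, {"aperture":0}]'; python3 -c "
from h import *
go((.4515,.2427,.07),.045-np.pi)"
```

```text
time: 23.2
tool_pos: [0.4764, 0.1107, 0.0003]
ee_rot: [3.141, 0.001, -3.096]
wrist_force: [1.7, 0.6, 0.2]
width: 0.0178
finger_force: 30.4
time: 23.87
tool_pos: [0.4417, 0.246, 0.0898]
ee_rot: [3.139, -0.002, -3.09]
wrist_force: [-0.5, -0.4, 0.4]
width: 0.0177
finger_force: 30.0
t 23.87 tool shift [-0.0097 -0.0038  0.0198] turn 0.0062 F [-0.5 -0.4  0.4]
```

Scaled: -0.008 m is -0.08, 0.015 m is 0.15.

```bash
python3 nudge.py '[{"aperture":0, "x":-0.08, "y":-0.03, "z":0.15}, {"aperture":0, "z":0.1}, {"aperture":0, "z":0.04}, {"aperture":0, "z":0.04}, {"aperture":0, "z":0.04}, {"aperture":0, "z":0.04}, {"aperture":0, "z":0.04}, {"aperture":0, "z":0.04}, {"aperture":0, "z":0.04}, {"aperture":0, "z":0.04}, {"aperture":0}]'; python3 nudge.py '[{"aperture":0, "x":-0.02, "z":0.03}, {"aperture":0, "x":-0.02, "z":0.03}, {"aperture":0, "x":-0.02, "z":0.03}, {"aperture":0, "x":-0.02, "z":0.02}, {"aperture":0, "x":-0.02}, {"aperture":0, "x":-0.02}, {"aperture":0}]'; python3 tilt.py s12 0 0 1 1; cat > asc.py <<'E'
import cv2,sys
f,x0,y0,x1,y1=sys.argv[1],*map(int,sys.argv[2:])
g=cv2.cvtColor(cv2.imread(f"pics/{f}.png"),cv2.COLOR_BGR2GRAY)
print("col0",x0)
for y in range(y0,y1):print(y,"".join(" .:-=+*#%@"[min(9,max(0,(int(v)-38)//16))] for v in g[y,x0:x1]))
E
python3 asc.py s12 280 166 336 202
```

```text
time: 24.78
tool_pos: [0.4531, 0.2385, 0.0345]
ee_rot: [3.14, 0.002, -3.097]
wrist_force: [-0.9, 0.2, 4.8]
width: 0.0178
finger_force: 30.0
time: 25.37
tool_pos: [0.4608, 0.2386, 0.0217]
ee_rot: [3.142, -0.008, -3.097]
wrist_force: [-8.0, -0.3, 4.1]
width: 0.0179
finger_force: 30.0
cols 0 .. 0
0 107
col0 280
166           .....:......                                  
167            .                                            
168                                                         
169                                                         
170                                                         
171                                                         
172                                       .            .-:  
173                ......             .::::            +%#- 
174                 .                .:--:.           .+@@= 
175                             ...:--::..             =@@= 
176           ....:::::-----==========-:               =%%= 
177           :===++++++++++*******+==-.               =#%= 
178           -*****************++*+---:               -*#
[... 648 characters left out ...]
#%@@@@@@@@@@@@@@@@@@@@#*%
190               -+++##***=.  =%%**#%@@@@@@@@@@@@@@@@@@@#*%
191             .-+#*+*****=   -##**#%%%#%@@@@@@@@@@@@@@@%*%
192           :==+**+=*****=   =%#**#%##*%@@@@@@@@@@@@@@@@##
193          .+##**+-=+***+-   -##**#%#**%@@@@@@@@@@@@@@@@%#
194          :*%#*+---===--.   :+##*#%%##%@@@@@@@@@@@@@@@#++
195          .=++=-:::..        =**+*******##******+===--:..
196           .:::::..          .--:::::......   ..         
197                                                         
198                                                         
199                                                         
200                                                         
201
```

```bash
python3 ang.py 291.5 193.8 319.5 173; python3 nudge.py '[{"aperture":0, "x":0.01, "z":0.02}, {"aperture":0, "z":0.02}, {"aperture":0, "x":-0.01, "z":0.02}, {"aperture":0, "x":-0.02}, {"aperture":0, "x":-0.02}, {"aperture":0}]'; python3 tilt.py s13 0 0 1 1;python3 asc.py s13 286 168 326 200
```

```text
btn [0.4308 0.2373 0.0151] tip [0.5295 0.2417 0.0969] deg 39.6 len 0.1282 axis z above TCP 0.0182 btn-grip 0.039 btn below TCP 0.0067 horiz 0.0301
time: 25.92
tool_pos: [0.4644, 0.239, 0.0172]
ee_rot: [3.141, -0.009, -3.097]
wrist_force: [-11.8, -0.7, 11.3]
width: 0.018
finger_force: 30.0
cols 0 .. 0
0 106
col0 286
168       .                                 
169                                         
170                                         
171                                         
172                              ...        
173                             :-:.        
174            .:. ..          .:-:         
175            ..              .:.          
176                          .:::.          
177      ......::::::----=======:.          
178      :=====++++++++++*****+=:.          
179      -*****************++*+-:           
180      -**++************+==++-.           
181      -*+-=+***********+==++:            
182      =#*==+************++*+:            
183      -**++*************+**=.            
184      .===-==+*****++====++=             
185       .:..::=*****=-::--++=::::--======+
186            .=*****=-:=***#####@@@@@@@@@@
187            .=#****=--#@@%%@@@@@@@@@@@@@@
188            .=##***+:-@@@%#@@@@@@@@@@@@@@
189            .=*****=::#@@#*%@@@@@@@@@@@@@
190           .:-*****=. =%%**#%%@@@@@@@@@@@
191          :-==*****=  -##**#%%%%#%@@@@@@@
192         :=++=*****-  =##**#%##*#%@@@@@@@
193       :-=**+=*****-  -*#**#%#**#@@@@@@@@
194      -****+-=+***+-  .+##*#%%##%%@@@@@@@
195     .+%#*+---==---.   =**+******+*******
196      =**=-:::..       .--::::.......    
197      .::::::.                           
198                                         
199
```

It's now about 46° or more. The safest wall for steepening is the inner face of the rest's near upright, because the rest is fixed and there is no slab force limit there. I'll carry the probe between the uprights, with the button facing that face.

```bash
python3 ang.py 292.5 195 317.3 173; python3 nudge.py '[{"aperture":0, "x":0.03, "z":-0.15}, {"aperture":0, "x":0.03, "z":-0.3}, {"aperture":0, "z":-0.3}, {"aperture":0, "x":-0.3, "y":0.1}, {"aperture":0, "x":-0.3, "y":0.1}, {"aperture":0, "x":-0.28, "y":0.1}, {"aperture":0}, {"aperture":0}]'; python3 -c "
from h import *
go((.5465,.268,.03),.045-np.pi)"
```

```text
btn [0.434  0.2376 0.0094] tip [0.5219 0.2416 0.0973] deg 45.0 len 0.1243 axis z above TCP 0.0225 btn-grip 0.0429 btn below TCP 0.0078 horiz 0.0304
time: 26.63
tool_pos: [0.5487, 0.2722, 0.0898]
ee_rot: [-3.14, -0.003, -3.097]
wrist_force: [-0.0, -0.2, -1.2]
width: 0.018
finger_force: 30.0
t 26.63 tool shift [ 0.0022 -0.0041  0.0598] turn -0.0007 F [-0.  -0.2 -1.2]
```

```bash
python3 nudge.py '[{"aperture":0, "x":0.01, "y":-0.04, "z":0.3}, {"aperture":0, "z":0.2}, {"aperture":0, "z":0.1}, {"aperture":0, "x":0.02}, {"aperture":0, "x":0.02}, {"aperture":0}]'; python3 nudge.py '[{"aperture":0, "x":0.02}, {"aperture":0, "x":0.02}, {"aperture":0, "x":0.02}, {"aperture":0, "x":0.02}, {"aperture":0}]'
```

```text
time: 27.13
tool_pos: [0.5439, 0.2691, 0.033]
ee_rot: [3.141, 0.002, -3.096]
wrist_force: [0.7, -0.3, -0.9]
width: 0.0178
finger_force: 30.0
time: 27.55
tool_pos: [0.5378, 0.2689, 0.0329]
ee_rot: [3.141, 0.005, -3.096]
wrist_force: [4.3, 0.5, 0.3]
width: 0.0182
finger_force: 30.0
```

Contact with the upright at 4 N. I'll keep pushing; it should rotate steeper.

```bash
python3 nudge.py '[{"aperture":0, "x":0.02}, {"aperture":0, "x":0.02}, {"aperture":0, "x":0.02}, {"aperture":0, "x":0.02}, {"aperture":0}]'; python3 nudge.py '[{"aperture":0, "x":0.02}, {"aperture":0, "x":0.02}, {"aperture":0, "x":0.02}, {"aperture":0}]'; python3 tilt.py s14 0 0 1 1;python3 asc.py s14 300 150 350 195
```

```text
time: 27.97
tool_pos: [0.5355, 0.2688, 0.0347]
ee_rot: [3.139, 0.018, -3.097]
wrist_force: [14.3, 0.6, -1.4]
width: 0.0178
finger_force: 30.0
time: 28.3
tool_pos: [0.5319, 0.2687, 0.0364]
ee_rot: [3.139, 0.024, -3.097]
wrist_force: [16.7, -0.1, -0.1]
width: 0.0176
finger_force: 30.0
cols 0 .. 0
0 107
col0 300
150        .:::-=*************=--=====================
151      .-+=:..-+************+:.---------------------
152     :+@@@- .:+*************-.......:::::.::..:.:::
153 .-=*%@@@@= .:=*************=.                     
154 %@@@@@@@@+.::=************+=.                     
155 @@@@@@@@@+-=-=*******+++===:                      
156 @@%*===*#-:--:-====---::::.                       
157 =-.    .. ... ...                                 
158            .                                      
159                                                   
160                                                   
161                              .   ..:              
162                  ..          .  :-::              
163                 :=:             ::.               
164                
[... 985 characters left out ...]
@@%:.-=+##**+-       :++=:              
183         .+%#=.:=+=****+:       .=++:              
184          +%*=-=+==+**+=:       :=*+:              
185         .=#****+--====-:......:-+**=              
186        :+*#***+-::-=+++++++=-=+++*#+.         :-. 
187       .#@@%###*--=**######**+***+*#+:        .=+- 
188       :@@@@##@@%#@@%%######***#*+***=        :+*+=
189       :@@@@#%@@@@@@@%%#########****#*:     :+#%%@@
190       :@@@@##@@@@@@@%%#####%%##%#**%@-   :*@@@@@@@
191       :@@@@##%@@@@%%######@@@@@@@#*%%=  =@@@@@@@@@
192       :@@@@##%%####%######%@@%@@@%###=.=@@@@@@@@@@
193       .%@@@##%@@#%%%%%%###%%%##%%%##*=-@@@@@@@@@@@
194        +@@@%#%@@@@%%%#######**++++++=:+@@@@@@@@@@@
```

```bash
cat > t2.py <<'E'
import sys
from h import *
from bench import robot
o=robot.get_obs();g=o["tool_pos"];u,v,bx=map(float,sys.argv[1:])
t=vplane((u,v),g,.045);dx=t[0]-bx;th=np.arccos(dx/.126);print("tip",t.round(4),"deg",np.degrees(th).round(1),"btn z",(t[2]-.126*np.sin(th)).round(4),"TCP",g.round(4),"axis above TCP",(t[2]-(t[0]-g[0])*np.tan(th)-g[2]).round(4))
E
python3 t2.py 336.7 161.7 .5085
```

```text
tip [0.5904 0.2713 0.1214] deg 49.5 btn z 0.0256 TCP [0.532  0.2687 0.0364] axis above TCP 0.0167
```

```bash
python3 nudge.py '[{"aperture":0, "x":0.02, "z":0.01}, {"aperture":0, "x":0.02, "z":0.01}, {"aperture":0, "x":0.02, "z":0.01}, {"aperture":0, "x":0.02, "z":0.01}, {"aperture":0}]'; python3 nudge.py '[{"aperture":0, "x":0.02}, {"aperture":0, "x":0.02}, {"aperture":0, "x":0.02}, {"aperture":0}]'; python3 tilt.py s15 0 0 1 1;python3 asc.py s15 318 150 350 170
```

```text
time: 28.77
tool_pos: [0.5303, 0.2688, 0.037]
ee_rot: [3.137, 0.039, -3.097]
wrist_force: [23.4, -2.2, 7.6]
width: 0.0178
finger_force: 30.0
time: 29.1
tool_pos: [0.5253, 0.2687, 0.0383]
ee_rot: [3.137, 0.041, -3.097]
wrist_force: [24.3, -1.9, 11.1]
width: 0.0177
finger_force: 30.0
cols 0 .. 0
0 107
col0 318
150 *****+::-=======================
151 *****+:.------------------------
152 ******-.:::::.::..:::::::..:::::
153 ******=:..                      
154 *****+-.                        
155 =====-:                         
156 ::...                           
157                                 
158                                 
159                                 
160            ..:.                 
161            .--.                 
162            .::.                 
163            .:.                  
164            .:                   
165      ....:-=-.                  
166 :--======+++-.                  
167 +++********+:                   
168 ********++*=:                   
169 *******+==*=.
```

```bash
python3 t2.py 331.3 160.8 .5085; python3 nudge.py '[{"aperture":0, "x":-0.04, "z":-0.02}, {"aperture":0, "x":-0.06, "z":-0.2}, {"aperture":0, "z":-0.3}, {"aperture":0, "z":-0.3}, {"aperture":0, "y":-0.36}, {"aperture":0, "y":-0.36}, {"aperture":0, "y":-0.36}, {"aperture":0, "y":-0.36}, {"aperture":0, "y":-0.36}, {"aperture":0, "y":-0.36}, {"aperture":0, "y":-0.36}, {"aperture":0, "y":-0.36}, {"aperture":0, "y":-0.36}, {"aperture":0, "y":-0.36}, {"aperture":0, "y":-0.28}, {"aperture":0}, {"aperture":0}]'; python3 tilt.py s16 0 0 1 1;python3 asc.py s16 300 210 370 262;  python3 -c "
from h import *
go((.525,-.12,.07),.045-np.pi)"
```

```text
tip [0.5716 0.2708 0.126 ] deg 59.9 btn z 0.017 TCP [0.5253 0.2687 0.0383] axis above TCP 0.0077
time: 30.57
tool_pos: [0.5347, -0.1206, 0.1088]
ee_rot: [3.14, -0.002, -3.099]
wrist_force: [0.1, 0.4, -0.1]
width: 0.018
finger_force: 30.0
cols 0 .. 0
0 109
col0 300
210                   .--:=******************-              -#%#####+.    
211                  .---:=****************#*-              -#%####*=     
212                  :-::.-****************#*-              -######*-     
213                  :-:..-*#***************+:              =######+-     
214                  .:.  :+****************+.              =######+-     
215                       :+********++++====-.              -*#####+:     
216                       .-====-==--::::::..               -*#####+:     
217                         ...                    .:       -*####*=.     
218                                              .:+#-      :+****+-      
219                                             .=+*#-       :==+=-.      
220                                             :=++-         ....        
221       
[... 2441 characters left out ...]
                       
254 @@@@@@@@@@@@@@@@@@@@@@@@@@@@@@@@@@@@@@@@=                             
255 @@@@@@@@@@@@@@@@@@@@@@@@@@@@@@@@@@@@@@@@+                             
256 @@@@@@@@@@@@@@@@@@@@@@@@@@@@@@@@@@@@@@@@%:                            
257 @@@@@@@@@@@@@@@@@@@@@@@@@@@@@@@@@@@@@@@@@-                            
258 @@@@@@@@@@@@@@@@@@@@@@@@@@@@@@@@@@@@@@@@#:                            
259 @@@@@@@@@@@@@@@@@@@@@@@@@@@@@@@@##******+.                            
260 @@@@@@@@@@@@@@@@@@@@@@@@@@@@@%*****+++++=:                            
261 @@@@@@@@@@@@@@@@@@@@@@@@@@@@@@*******++*+:                            
t 30.62 tool shift [ 0.0098 -0.0001  0.0389] turn -0.0005 F [-0.  -0.4  0.1]
```

```bash
python3 ang.py 325 249 350 217.8; python3 ang.py 324 247.5 350 217.8; python3 nudge.py '[{"aperture":0, "z":0.2}, {"aperture":0, "z":0.15}, {"aperture":0, "z":0.08}, {"aperture":0}, {"aperture":0}]'
```

```text
btn [ 0.5242 -0.12    0.0923] tip [ 0.589  -0.1171  0.1999] deg 58.9 len 0.1257 axis z above TCP 0.0011 btn-grip 0.0207 btn below TCP 0.0166 horiz 0.0107
btn [ 0.5214 -0.1201  0.0983] tip [ 0.589  -0.1171  0.1999] deg 56.3 len 0.1221 axis z above TCP 0.0097 btn-grip 0.0243 btn below TCP 0.0105 horiz 0.0135
time: 31.03
tool_pos: [0.5353, -0.1186, 0.0661]
ee_rot: [3.141, -0.001, -3.094]
wrist_force: [0.2, -0.0, 0.3]
width: 0.0176
finger_force: 30.0
```

At about 58°, with the button some 20 mm below the fingertips. Pressing now, in small steps.

```bash
python3 nudge.py '[{"aperture":0, "z":0.03}, {"aperture":0, "z":0.03}, {"aperture":0, "z":0.02}, {"aperture":0}]'; python3 nudge.py '[{"aperture":0, "z":0.02}, {"aperture":0, "z":0.02}, {"aperture":0}]'
```

```text
time: 31.37
tool_pos: [0.5369, -0.1199, 0.061]
ee_rot: [-3.141, 0.004, -3.096]
wrist_force: [-2.1, 1.4, 5.5]
width: 0.0176
finger_force: 30.0
time: 31.62
tool_pos: [0.5381, -0.12, 0.06]
ee_rot: [-3.14, 0.007, -3.096]
wrist_force: [-3.8, 3.1, 16.3]
width: 0.0175
finger_force: 30.0
```

Scaled: 0.001 m is 0.01, 0.0005 m is 0.005.

```bash
python3 nudge.py '[{"aperture":0, "x":0.005, "z":0.01}, {"aperture":0, "x":0.005, "z":0.01}, {"aperture":0}]'
```

```text
time: 31.87
tool_pos: [0.5385, -0.1201, 0.0597]
ee_rot: [-3.14, 0.011, -3.096]
wrist_force: [-2.3, 3.2, 19.8]
width: 0.0174
finger_force: 30.0
```

The contact stiffened at once to 20 N with no travel, so the button is at its stop: home, steep, and pushed against the slab. Now I'll lift off, level on the bench, and regrip level, keeping an eye on the clock.

```bash
python3 nudge.py '[{"aperture":0, "z":-0.08}, {"aperture":0, "z":-0.3}, {"aperture":0, "x":0.08, "y":0.3, "z":-0.15}, {"aperture":0, "x":0.14, "y":0.36}, {"aperture":0, "x":0.14, "y":0.36}, {"aperture":0, "x":0.14, "y":0.36}, {"aperture":0, "x":0.14, "y":0.36}, {"aperture":0, "x":0.14, "y":0.36}, {"aperture":0, "x":0.1, "y":0.2, "z":0.15}, {"aperture":0, "z":0.3}, {"aperture":0, "z":0.3}, {"aperture":0, "z":0.08}, {"aperture":0}]'; python3 nudge.py '[{"aperture":0, "x":-0.02, "z":0.04}, {"aperture":0, "x":-0.03, "z":0.04}, {"aperture":0, "x":-0.03, "z":0.04}, {"aperture":0, "x":-0.03, "z":0.04}, {"aperture":0, "x":-0.03, "z":0.03}, {"aperture":0, "x":-0.04, "z":0.02}, {"aperture":0, "x":-0.06}, {"aperture":0, "x":-0.06}, {"aperture":0, "x":-0.06}, {"aperture":0}]'
```

```text
time: 32.95
tool_pos: [0.4349, 0.1059, 0.0214]
ee_rot: [3.141, -0.003, -3.096]
wrist_force: [-0.1, 0.6, -0.7]
width: 0.0176
finger_force: 30.0
time: 33.78
tool_pos: [0.4738, 0.1073, 0.0034]
ee_rot: [3.141, 0.002, -3.097]
wrist_force: [-2.1, -0.2, 3.7]
width: 0.0179
finger_force: 30.0
```

```bash
python3 tilt.py s17 0 0 1 1;python3 asc.py s17 280 190 334 226
```

```text
cols 0 .. 0
0 107
col0 280
190                .:=**************=-%@@@@@@@@@@@@@@@@@@#
191               .:-=**************+-%@@@@@@@@@@@@@@@@@@%
192               :-==**************=-#@@@@@@@@@@@@@@@@@@@
193               .-==*************+-.-%@@@@@@@@@@@@@@@@@@
194               .::-++===========-: .+@@@@@@@@@@@@@@@@@#
195                ...::::::.....      -#%%##******+===--:
196                .                    ::...             
197                                                       
198                                                       
199                                                       
200                                                       
201                   .  ...                              
202                 .:-.::...                   .:.       
203                .:--:=+:...             .--. -+-.      
204                ..::.-+:               :=**=:-=:.      
205                  .  ..               :=*##+-:..       
206                           .....::::--==*#*=-.         
207               .:::::---========+++++++==+=-:          
208        
[... 295 characters left out ...]
       .=++++*********++++===-.                
214                :---===+*****+=---:..                  
215                 ..:-=:=*****+-::.                     
216                .:=+*=:-*****+:.                       
217             .-==+###+--*****=.                        
218             =%@##%#*+-=*****=                         
219            .+@@%%#*+--=*****-                         
220             =##**+=-::=*****=                         
221             .:--=-:::.-*****+                         
222               ...::.  -+****=                         
223                       .-----:                         
224                                                       
225
```

It's down to about 28°, as last time. Release, back away, and locate.

Scaled: 0.038 m is 0.38, -0.035 m is -0.35.

```bash
python3 nudge.py '[{"aperture":0.0185}, {"aperture":0.0195}, {"aperture":0.021}, {"aperture":0.03}, {"aperture":0.05}, {"aperture":0.05}, {"aperture":0.05, "z":-0.3}, {"aperture":0.05, "z":-0.35}, {"aperture":0.05, "z":-0.35}, {"aperture":0.05, "x":0.38}, {"aperture":0.05, "x":0.38}, {"aperture":0.05, "x":0.38}, {"aperture":0.05, "x":0.26}, {"aperture":0.05}]'
python3 - <<'E'
from bench import robot
from h import *
from btn import meas
import cv2
cv2.imwrite("pics/top18.png",robot.snapshot("top")["color"])
meas("top18",(312,212))
E
python3 asc.py top18 300 182 326 242
```

```text
time: 35.0
tool_pos: [0.3283, 0.101, 0.1008]
ee_rot: [3.141, -0.001, -3.095]
wrist_force: [0.3, 0.0, -0.8]
width: 0.05
finger_force: 0.0
top18 slider 45.33 body 37.67 tip ext 6.17 btn ext 1.5 centre (np.float64(314.02), np.float64(212.44)) dir -0.0105 -0.9999
col0 300
182                           
183                           
184                           
185                           
186                           
187              :.           
188              %=           
189              %*.          
190              ==.          
191              ..           
192                           
193             .:::          
194            +****+.        
195            *%%%%#:        
196            *%%%%#:        
197            *%%%%#-        
198            #%%%%#-        
199            #%%%%#-        
200            *%%%%#-        
201            *%%%%#-        
202            *%%%%#-        
203            *%%%%#-        
204            *#**##-        
205            *#*+##-        
206            *%#*##-        
207            *%%#%#-        
208            *%%%%#-   
[... 301 characters left out ...]
=.  +-        
219            -=.  +-        
220            -=:  -:        
221            -+===*-        
222            -####%=        
223            -%%%%%+        
224            -%@%%%+        
225            -%%%%%+        
226            :%@%%%+        
227            :#%%%%+        
228            .#@%%%+        
229            .#@@@#-        
230             +@@@@-        
231             :@@@%:        
232              %@@+         
233              .--.         
234                           
235                           
236                           
237                           
238                           
239                           
240                           
241
```

Same tip extension as after the first press (6.2 vs 6.3 px), so both are at the stop. Next is a level regrip at the middle.

```bash
python3 - <<'E'
from h import *
import cv2
g=cv2.cvtColor(cv2.imread("pics/top18.png"),cv2.COLOR_BGR2GRAY).astype(float)
def cen(r):w=np.clip(g[r,306:323]-45,0,140);return (w*np.arange(306,323)).sum()/w.sum()
r1,r2=np.array([195,196,197,198,199]),np.array([223,224,225,226,227])
a=np.mean([cen(r) for r in r1]);b=np.mean([cen(r) for r in r2])
A=back("top",(a,197),.012);B=back("top",(b,225),.012);y=np.arctan2(*(A-B)[1::-1])
c=b+(a-b)*(225-211.8)/28;m=back("top",(c,211.8),.013);print(a,b,"yaw",y,"mid",m);go((m[0],m[1],.03),y-np.pi)
E
```

```text
313.71507635842283 314.18909635001165 yaw 0.04197602387229385 mid [0.50060719 0.10771522 0.013     ]
t 35.05 tool shift [-0.1698 -0.0013  0.0716] turn 0.0044 F [0.4 0.5 0.7]
```

Scaled: -0.034 m is -0.34, 0.018 m is 0.18.

```bash
python3 nudge.py '[{"aperture":0.05, "x":-0.34, "y":-0.013, "z":0.1}, {"aperture":0.05, "x":-0.34, "z":0.1}, {"aperture":0.05, "x":-0.34, "z":0.1}, {"aperture":0.05, "x":-0.34, "z":0.1}, {"aperture":0.05, "x":-0.34, "z":0.15}, {"aperture":0.05, "z":0.18}, {"aperture":0.05, "z":0.14}, {"aperture":0.05, "z":0.12}, {"aperture":0.05}, {"aperture":0}, {"aperture":0}, {"aperture":0}, {"aperture":0}, {"aperture":0}, {"aperture":0}]'; python3 nudge.py '[{"aperture":0, "z":-0.2}, {"aperture":0, "z":-0.35}, {"aperture":0, "z":-0.35}, {"aperture":0, "x":-0.09, "y":0.34, "z":-0.1}, {"aperture":0, "x":-0.1, "y":0.34}, {"aperture":0, "x":-0.1, "y":0.34}, {"aperture":0, "x":-0.1, "y":0.34}, {"aperture":0, "y":0.24}, {"aperture":0}, {"aperture":0}]'; python3 -c "
from h import *
go((.5395,.268,.06),.045-np.pi)"
```

```text
time: 36.3
tool_pos: [0.5023, 0.1076, 0.0026]
ee_rot: [3.141, 0.001, -3.096]
wrist_force: [-0.6, 0.6, -0.5]
width: 0.0174
finger_force: 30.0
time: 37.13
tool_pos: [0.5333, 0.2699, 0.1018]
ee_rot: [-3.141, -0.001, -3.094]
wrist_force: [-0.1, 0.2, -1.2]
width: 0.0174
finger_force: 30.0
t 37.13 tool shift [-0.0061 -0.0022  0.0418] turn 0.0031 F [-0.1  0.2 -1.2]
```

```bash
python3 nudge.py '[{"aperture":0, "x":-0.06, "y":-0.02, "z":0.2}, {"aperture":0, "z":0.18}, {"aperture":0}, {"aperture":0}]'; python3 -c "
from h import *
go((.5395,.268,.0385),.045-np.pi)"; python3 nudge.py '[{"aperture":0, "z":0.06}, {"aperture":0, "z":0.05}, {"aperture":0}]'
```

```text
time: 37.47
tool_pos: [0.5389, 0.2657, 0.0632]
ee_rot: [-3.14, -0.003, -3.098]
wrist_force: [-0.0, 0.5, -0.6]
width: 0.0179
finger_force: 30.0
t 37.47 tool shift [-0.0008  0.0024  0.0246] turn -0.001 F [-0.   0.5 -0.6]
time: 37.72
tool_pos: [0.5398, 0.2671, 0.0532]
ee_rot: [3.141, -0.0, -3.096]
wrist_force: [-0.6, 0.8, -1.1]
width: 0.0175
finger_force: 30.0
```

```bash
python3 nudge.py '[{"aperture":0, "y":0.005, "z":0.05}, {"aperture":0, "z":0.04}, {"aperture":0}]'; python3 nudge.py '[{"aperture":0, "z":0.03}, {"aperture":0, "z":0.02}, {"aperture":0}]'
```

```text
time: 37.97
tool_pos: [0.5401, 0.2687, 0.0442]
ee_rot: [3.14, 0.001, -3.096]
wrist_force: [0.2, 2.7, -1.0]
width: 0.0174
finger_force: 30.0
time: 38.22
tool_pos: [0.5398, 0.2686, 0.039]
ee_rot: [3.14, 0.0, -3.096]
wrist_force: [0.9, 4.9, -1.8]
width: 0.0175
finger_force: 30.0
```

It's inside the notches and lightly touching the −y wall. I'll shift 1.5 mm to +y and finish lowering.

Scaled: 0.0015 m is 0.015, 0.001 m is 0.01.

```bash
python3 nudge.py '[{"aperture":0, "y":0.015, "z":0.01}, {"aperture":0, "z":0.01}, {"aperture":0, "z":0.01}, {"aperture":0}]'
```

```text
time: 38.55
tool_pos: [0.5398, 0.2687, 0.0385]
ee_rot: [-3.14, 0.0, -3.096]
wrist_force: [-3.6, -2.0, 9.0]
width: 0.0177
finger_force: 30.0
```

Floor contact at 9 N. I'll release and retreat upwards.

Scaled: 0.038 m is 0.38, -0.035 m is -0.35.

```bash
python3 nudge.py '[{"aperture":0.02, "z":-0.005}, {"aperture":0.03}, {"aperture":0.05}, {"aperture":0.05}, {"aperture":0.05, "z":-0.2}, {"aperture":0.05, "z":-0.35}, {"aperture":0.05, "z":-0.35}, {"aperture":0.05, "z":-0.35}, {"aperture":0.05, "x":0.38}, {"aperture":0.05, "x":0.38}, {"aperture":0.05, "x":0.38}, {"aperture":0.05, "x":0.38}, {"aperture":0.05, "x":0.38}, {"aperture":0.05}]'
python3 - <<'E'
from bench import robot
import cv2
for n in("top","side"):cv2.imwrite(f"pics/{n}19.png",robot.snapshot(n)["color"])
E
python3 asc.py top19 242 168 276 222; python3 asc.py side19 290 166 352 206; python3 btn.py >/dev/null
```

```text
time: 39.72
tool_pos: [0.344, 0.2599, 0.1608]
ee_rot: [-3.141, -0.004, -3.093]
wrist_force: [-0.5, 0.1, -0.1]
width: 0.05
finger_force: 0.0
col0 242
168                  *@@@@@@@@@@@@@@@@
169                  *@@@@@@@@@@@@@@@@
170                  -@@@@@@@@@@@@@@@@
171               -+: @@@@@@@@@@@@@@@@
172               ++. -@@@@@@@@@@@@@@@
173               *=.  *@@@#@@@@@@@@@@
174               -:   .%@@@@@@@@@@@@@
175               .     .%@@@@@@@@@@@@
176              :-:.    .+@@@@@@@@@@@
177             =****-      -@@@@@@@@@
178      :..   :#%%%%+. -=.  .*@@@@@@@
179      ##*#+.-#%%%%+-*@%-    ..----:
180      %@%@#=*%%%%%+*@@@#++:        
181      +*%%%+*%%%%%*#@@%%**-        
182       :@@#+#%%%%%++**@@%+:        
183        @%*=*%%%%%+--+@@#+:        
184        .+*++%%%%%+--====+:        
185         @@@@%%%%%+%#*+***-        
186         @@@@%%%%%+@%#####-        
187         @@@@%###%+###*###-        
188         @@@@%#**%++*#+=*#-        
189         @@##%#++#++*#+:+#-        
190         @@%#%#+#%++*#*=*#-        
191         @@@@%%#%%++*#**##-        
192         @@@
[... 3080 characters left out ...]
##**++++++=:+@@@@@@@@@@@@@
195                  :+#*+******++++=====-::::.... .*@@@@@@@@@@@@@
196                   :--::::::....                 *@@@@@@@@@@@@@
197                                                 =@@@@@@@@@@@@@
198                                                 -@@@@@@@@@@@@@
199                                                  +@@@@@@@@@@@@
200                                                  .*@@@@@@@@@@@
201                                                   .*@@@@@@@@@@
202                                                    .=%@@@@@@@@
203                                                      :=*%@@@@@
204                                                         .-=+==
205
```

The probe lies level across both uprights, in line with the rest. The arm is clear, so I'm handing in.

```bash
python3 -c "
from bench import robot
print(robot.close_job(), robot.get_obs()['time'])"
```

```text
the job is handed in; nothing more can be done
the job is handed in; nothing more can be done
```

I clicked the probe's button in against the slab at about 20 N, laid the probe level in both rest notches, and handed the job in at about 40 s. No verdict came back; that the button is fully home is my reading of the forces and pictures, and I steered clear of the other things but did not re-measure them.

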